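# Fit the condenser lens of the bench light stand

## Robot

A 6-joint arm with a two-finger parallel gripper is mounted at the origin on the work surface. World frame = base frame: x ahead of the robot, y to its left, z up, the work surface at z = 0. Lengths are in m, angles in rad, forces in N, time in s.
With the tool pointing down it reaches from about 0.3 to 0.875 m from the base axis. Payload 6.4 kg.
Tool frame: the origin (TCP) lies between the finger pads; the fingertips stand 25 mm ahead of it and the grasp point (between the pads) lies 6 mm ahead of it; z points along the fingers, y is the line along which they close (so a half turn about z gives the same grasp; the last joint's range is limited). The gripper opens to 85 mm and grips with 20 to 120 N. Pads are 22 mm wide; open, the fingers measure 114 mm over their backs; the gripper's body (76 mm by 85 mm) begins 54 mm behind the grasp point. The pads swing forward as they close: fully open they stand 13 mm farther back than shut.
Start: joints at [1, 0.181, 1.607, -0, 1.354, -0.206], TCP at [0.205, 0.537, 0.256] pointing down, gripper open.
Joint ranges: [-2.99, 2.99], [-0.89, 2.07], [0.3, 2.58], [-1.14, 4.28], [0, 2.63], [-3.12, 3.12]. Speed limits (rad/s): [2.57, 2.57, 3.01, 3.14, 3.14, 3.14].

## Interface

Orientations are given as a unit quaternion [w, x, y, z].
In Python, from cell import manip gives the robot as it stands.
- The arm moves only by the shell command python3 -m creep 'ROWS' [FORCE]. ROWS is JSON, a list of rows, each an object of numbers: "tx", "ty", "tz": the shift along the tool's x, y, z in units of 0.025 m (1.0 is 0.025 m); "wx", "wy", "wz": the turn, a rotation vector about the tool's x, y, z in units of 0.12 rad (1.0 is 0.12 rad); "gripper": the closure, from 0 (fully open) to 1 (shut). A call has exactly 5 rows; each row shifts and turns the commanded pose from where the row before left it, along the tool's axes as they then stand; what a row does not reach is not made up. A row lasts 1/10 s, in which the tool goes at most 50 mm and 8.59 degrees, less where a joint would pass 70% of its speed; a pose out of reach is approached as far as the arm can. A call with a number of a shift or a turn outside -1 to 1 is refused whole. A call with a gripper value outside its range is refused whole. The fingers move at their own pace and stop on an object; FORCE is the grip in N (left out, the last holds). Time passes only in rows, so rows that do not move let the fingers close, or fill a call up. It gives the time, the measured TCP pose, the force, the opening and the grip force at its end, in the units of the state.
- manip.read_state(): the state, without advancing time (a new reading comes with each control period).
- manip.get_image(name): name is "scene" or "top" or "wrist"; returns the picture (400x640x3 uint8, blue, green, red); there is no depth.
- manip.get_calibration(name): a dict with "fx", "fy", "cx", "cy" (pixels), "k1" (the pictures are not rectified: a ray, as slopes to the right and down, at radius r is drawn at 1 + k1 r^2 times it, then the intrinsics apply), "xyz" and "orientation" of the camera in the world; the wrist camera has in their place "tool_from_camera" (4x4, takes a point from camera to tool coordinates, whose origin is the TCP and whose axes are the flange's). Camera axes: x right, y down, z forward; pixel columns grow to the right and rows downward; lengths in m; the calibration is good to about 2 mm. A picture is of the moment at which its call begins: read the wrist's pose just before it. get_calibration takes no time and is no camera call.
- manip.finish_job(): hands the job in; it is judged then, once.
The state is a dict: "time_s": time; "joints": joint angles; "qd": joint speeds; "joint_torque": joint torques, N m; "ee_pos": TCP position; "tcp_rot": TCP orientation; "contact_force": force on the tool from outside, world axes, zero at the start; "moment": the same for the moment, N m; "width": finger opening in m; "gripper_force": force on a finger pad.
Only numpy, scipy, OpenCV 4.12 (cv2) and the standard library are available. Lean on these libraries where they do the work, as an engineer would, in place of code of your own. Each camera call takes 0.05 s, during which the arm holds its last target. There are 200 camera calls.

## Task

Set the thick round lens gently, domed side up, into the round cell on top of the light stand and let go of it. Then put the eared retaining ring over it and screw the ring down clockwise until it is snug against its stop, with its two ears lined up with the white index lines on the stand's base. Leave the jars and other things on the bench where they are.

Things in the scene. Friction and masses are not known exactly. Their poses are not given: they have to be found in the camera images.
- light_stand: Light stand fixed to the bench: grey base plate 130 x 100 x 12 mm; upright column 44 mm across whose open top, rim 60 mm up, is the lens cell. Origin on the column's axis at bench level; x along the plate's long side, z up. Outside the column two flanges (radius 26.5 mm, tops at z = 59.5) take the ring's two pins underneath, with two gaps between them.
- cell_mouth (a point): Centre of the cell's mouth, on the column's axis at rim height, 60 mm above the bench. The recess is 37 mm wide, chamfered out to 41 mm at the rim.
- cell_seat (a point): Centre of the sprung seat in the cell as it stands unloaded, 54.5 mm above the bench. A lens on it stands 4.5 mm proud of the rim.
- flange_gap (a point): Where a pin enters: top of one gap, 78 degrees anticlockwise (from above) of the stand's +x. Gaps run from 70 to 155 and 250 to 335 degrees. With its ears in the gaps the ring drops straight down until its lip rests on the lens (ring origin at z = 48.5 mm). Turned clockwise from 78 degrees, ramps under the flanges draw it down 2.5 mm between 56 and 18 degrees, then run level.
- index_line (a point): Middle of the white line on the base plate on the stand's +x side, 47 mm from the axis; a twin lies on the -x side. The pins meet solid stops at about -3 degrees, just past the line. Fully home, the ears point along the stand's +x and -x over these lines; the ring stays by friction when let go. The whole turn from 78 degrees fits one grasp.
- seat (a joint): Travel of the sprung seat in the cell, m: 0 when up, about 0.0025 with the ring fully screwed down on the lens, 0.0035 at most. It needs 3 N to start moving, 10.5 N at 0.0025.
- lens: Clear glass lens: disc 34 mm across with a 10 mm high straight edge, flat underside and a slight dome (3 mm high) on top; 28 g. Origin at the centre of its underside, z up through the dome. It starts dome up on the cork pad. Gripped by only the top 4 to 5 mm of its edge, the fingertips stay above the rim as it is lowered; let go 1.5 to 2 mm above the seat it drops home.
- pad: Cork pad 70 x 70 x 8 mm, fixed to the bench, on which the lens lies. Origin at the centre of its underside.
- retaining_ring: Aluminium retaining ring: collar 62 mm across, 20 mm high, skirt 56 mm inside, open below, inward lip on top. Along its +x and -x two ears 8 mm wide reach out to 37 mm from the axis; inside behind them two 5 mm pins reach in to 23.5 mm at the skirt's foot. Origin on the axis at its underside, z up; 64 to 104 g. Starts on the bench, lip up. Grip across the collar, at right angles to the ears.
- ring_lip (a point): On the ring's axis at the underside of its lip, 16 mm above the ring's origin. The lip is 4 mm thick with a 28 mm hole and presses on the lens.
- ear (a point): Outer end of one ear at the ring's top, 37 mm from the axis along the ring's +x; the other ear is along its -x. Half a turn makes no difference.
- jar_a: Bystander. Closed cream jar, 60 mm across, 70 mm high, black lid. Origin at its underside's centre.
- jar_b: Bystander. Closed cream jar, 64 mm across, 75 mm high, black lid. Origin at its underside's centre.
- jar_c: Bystander. Closed cream jar, 60 mm across, 60 mm high, white lid. Origin at its underside's centre.
- jar_d: Bystander. Closed amber jar, 68 mm across, 80 mm high, black lid. Origin at its underside's centre.
- jar_lid: Bystander. Loose black jar lid, a disc 60 mm across and 14 mm high. Origin at its underside's centre.
- plain_band: Bystander. Plain aluminium band without ears, 56 mm across, 12 mm high: not the retaining ring. Origin at its underside's centre.
- brush: Bystander. Flat paint brush, 170 mm long, lying on the bench.
- small_glass: Bystander. Small flat glass disc, 24 mm across, 5 mm thick: not the lens. Origin at its underside's centre.

How it is judged:
By the outcome, as a careful person would: the job done as asked, in the order asked, and still so for the second after the job is handed in, with the robot touching nothing.
It also fails if it takes over 58 s, if anything falls off the work surface, if the arm or the gripper's body presses on something with over 40 N, if the wrist force passes 120 N, or if a joint passes its speed limit or range.

## Working session

There is one attempt and no reset: what is moved stays moved. The work goes in short steps, Python scripts to look and compute and a shell command to move; the robot and the scene stay as the last step left them, time stands still between calls to the robot, and variables do not carry over. Pictures are saved under pics/ and viewed, at most 10 in all, crops included, and the job is handed in when it is done.

```bash
mkdir -p pics; ls; python3 - <<'E'
from cell import manip
import cv2
for n in ("top","scene"):
    im=manip.get_image(n); cv2.imwrite(f"pics/{n}0.png",im)
    c=manip.get_calibration(n); print(n,c)
print(manip.get_calibration("wrist"))
print(manip.read_state())
E
```

```text
pics
top {'fx': 368.1570429333369, 'fy': 368.1570429333369, 'cx': 321.4778199680629, 'cy': 207.0382157563991, 'k1': -0.06972870573800928, 'xyz': array([0.50471588, 0.03912271, 1.04457479]), 'orientation': array([-0.0229575 ,  0.71299844, -0.70009124,  0.03127986])}
scene {'fx': 364.15463695438314, 'fy': 364.15463695438314, 'cx': 319.4547760129845, 'cy': 200.74979275108439, 'k1': 0.02922166068951332, 'xyz': array([ 0.96985266, -0.31754397,  0.76306041]), 'orientation': array([-0.28273869,  0.85866585,  0.40806999, -0.12739969])}
{'fx': 339.1538140901277, 'fy': 339.1538140901277, 'cx': 314.2016023072525, 'cy': 197.9159879995256, 'k1': -0.04307109557493045, 'tool_from_camera': array([[ 1.31159075e-03, -9.63532175e-01, -2.67589289e-01,
         6.67586647e-02],
       [ 9.99998973e-01,  1.10934748e-03,  9.06977288e-04,
        -6.60932991e-04],
       [-5.77052295e-04, -2.67590204e-01,  9.63532641e-01,
        -1.17414741e-01],
       [ 0.00000000e+00,  0.00000000e+00,  0.00000000e+00,
         1.00000000e+00]])}
{'time_s': 0.1, 'joints': array([ 9.99727989e-01,  1.81455783e-01,  1.60793705e+00,  1.08848041e-05,
        1.35382044e+00, -2.06277776e-01]), 'qd': array([ 0.00139635, -0.00012469, -0.00233881,  0.00133322, -0.00220499,
       -0.00033557]), 'joint_torque': array([ 9.54536154e-04, -4.45876908e+01, -3.52242672e+01, -2.16549456e-04,
        4.03961370e-03,  1.03474733e-05]), 'ee_pos': array([0.20483917, 0.53676688, 0.25546635]), 'tcp_rot': array([-3.11993930e-04,  1.81386736e-01,  9.83411509e-01, -7.47859221e-04]), 'contact_force': array([ 0.50571154, -0.58133385, -0.25999902]), 'moment': array([0.0225289 , 0.01765837, 0.00633596]), 'gripper_force': 0.0, 'width': 0.0855025921828801}
```

View pics/top0.png

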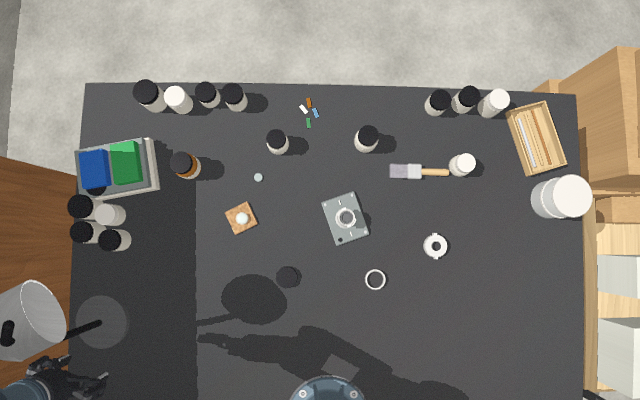

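View pics/scene0.png

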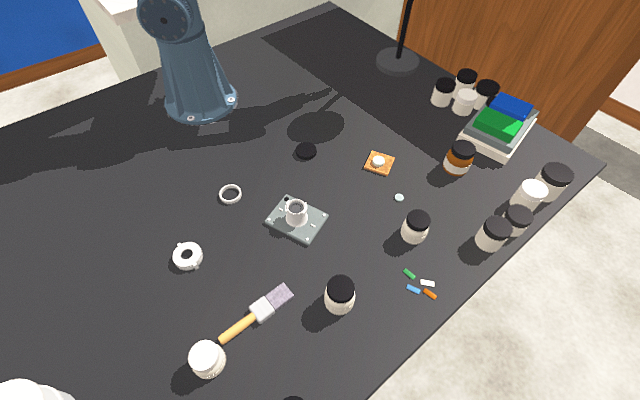

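The top view shows the lens on the orange pad at (242,217), the stand at (346,218) and the eared ring at (435,245). It also shows the plain band at (375,279), the loose lid at (288,277) and the small glass disc at (258,177). The scene view agrees, with the ring at (187,256), the stand at (296,213) and the pad at (379,162).

```bash
cat > h.py <<'E'
import numpy as np, cv2
from scipy.spatial.transform import Rotation as R
from cell import manip
def rot(q): return R.from_quat(np.roll(q,-1))
def cam(n,st=None):
    c=manip.get_calibration(n)
    if n!="wrist": return c,rot(c["orientation"]).as_matrix(),np.array(c["xyz"])
    T=c["tool_from_camera"]; Rt=rot(st["tcp_rot"]).as_matrix()
    return c,Rt@T[:3,:3],Rt@T[:3,3]+st["ee_pos"]
def und(c,uv):
    uv=np.atleast_2d(np.float64(uv)); K=np.array([[c["fx"],0,c["cx"]],[0,c["fy"],c["cy"]],[0,0,1]])
    return cv2.undistortPointsIter(uv[:,None],K,np.array([c["k1"],0,0,0]),None,None,(3,50,1e-10))[:,0]
def plane(C,uv,z):
    c,Rm,p=C; s=und(c,uv); d=np.c_[s,np.ones(len(s))]@Rm.T
    return p+d*((z-p[2])/d[:,2])[:,None]
def project(C,P):
    c,Rm,p=C; q=(np.atleast_2d(P)-p)@Rm; K=np.array([[c["fx"],0,c["cx"]],[0,c["fy"],c["cy"]],[0,0,1]])
    return cv2.projectPoints(q,np.zeros(3),np.zeros(3),K,np.array([c["k1"],0,0,0]))[0][:,0]
def snap(n,name):
    st=manip.read_state(); im=manip.get_image(n); cv2.imwrite(f"pics/{name}.png",im); return im,st,cam(n,st)
def yaw(st):  # world angle of tool y
    m=rot(st["tcp_rot"]).as_matrix(); return np.degrees(np.arctan2(m[1,1],m[0,1]))
def wrap(a,p=180): return (a+p/2)%p-p/2
def plan(xyz,yawdeg,st=None):
    """shift (tool axes, units of 25 mm) and wz (units of 0.12 rad) to bring TCP to xyz, tool down, tool-y at yawdeg (mod 180)"""
    st=st or manip.read_state(); m=rot(st["tcp_rot"]).as_matrix()
    d=m.T@(np.array(xyz)-st["ee_pos"]); dy=wrap(yawdeg-yaw(st))
    tilt=np.cross(m[:,2],[0,0,-1]); 
    print("now",st["ee_pos"].round(4),"yaw",round(yaw(st),2),"t=%.2f"%st["time_s"],"F",st["contact_force"].round(1),"w",round(st["width"],4),"q6",round(st["joints"][5],2))
    print(" shift units",(d/0.025).round(3),"wz units",round(-np.radians(dy)/0.12,3),"tilt units",(m.T@tilt/0.12).round(3))
E
python3 - <<'E'
from h import *
C=cam("top"); im=cv2.imread("pics/top0.png"); hsv=cv2.cvtColor(im,cv2.COLOR_BGR2HSV)
def blobs(mask,lo,box):
    x0,y0,x1,y1=box; m=np.zeros(mask.shape,np.uint8); m[y0:y1,x0:x1]=mask[y0:y1,x0:x1]
    cs,_=cv2.findContours(m,cv2.RETR_EXTERNAL,cv2.CHAIN_APPROX_NONE); return sorted(cs,key=cv2.contourArea)[-1]
pad=blobs(cv2.inRange(hsv,(5,60,60),(25,255,255)),0,(215,190,270,245))
r=cv2.minAreaRect(pad); b=plane(C,cv2.boxPoints(r),.008); print("pad",b.mean(0).round(4),np.linalg.norm(b-np.roll(b,1,0),axis=1).round(3), np.degrees(np.arctan2(*(b[1]-b[0])[[1,0]])))
st=blobs(cv2.inRange(hsv,(0,0,75),(180,90,255)),0,(310,180,385,255))
r=cv2.minAreaRect(st); b=plane(C,cv2.boxPoints(r),.012); e=b-np.roll(b,1,0);print("stand",b.mean(0).round(4),np.linalg.norm(e,axis=1).round(3),np.degrees(np.arctan2(e[:,1],e[:,0])).round(1))
rg=blobs(cv2.inRange(im,(120,120,120),(255,255,255)),0,(410,225,460,265)); 
c,rr=cv2.minEnclosingCircle(rg); P=plane(C,rg[:,0],.02)[:,:2]; m=cv2.moments(rg); ctr=plane(C,(m['m10']/m['m00'],m['m01']/m['m00']),.02)[0]
d=P-ctr[:2]; rad=np.hypot(*d.T); k=rad>.9*rad.max(); print("ring",ctr.round(4),rad.max().round(4),rad.min().round(4),"ear deg",(np.degrees(np.arctan2(d[k,1],d[k,0]))).round(0))
print("lens",plane(C,(242,217.5),.021).round(3))
E
```

```text
pad [0.5499 0.2543 0.008 ] [0.072 0.073 0.072 0.073] -62.2087358487977
stand [ 0.5582 -0.0449  0.012 ] [0.208 0.21  0.209 0.207] [   1.1  -88.8 -179.7   90.9]
ring [ 0.4814 -0.2915  0.02  ] 0.0379 0.0303 ear deg [  13.   79.  102.  172.  176. -179. -175. -170. -170. -111.  -68.  -10.
   -6.   -1.    4.    8.]
lens [[0.55  0.249 0.021]]
```

```bash
python3 - <<'E'
from h import *
plan((.53,.25,.20),yaw(manip.read_state()))
m=rot(manip.read_state()["tcp_rot"]).as_matrix(); print(m.round(3))
E
```

```text
now [0.2048 0.5368 0.2555] yaw 69.1 t=0.10 F [ 0.5 -0.6 -0.3] w 0.0855 q6 -0.21
 shift units [-16.244  -6.072   2.223] wz units -0.0 tilt units [-0.013 -0.003  0.   ]
[[-0.934  0.357 -0.001]
 [ 0.357  0.934 -0.001]
 [ 0.    -0.002 -1.   ]]
```

```bash
A='[{"tx":-0.81,"ty":-0.30,"tz":0.11},{"tx":-0.81,"ty":-0.30,"tz":0.11},{"tx":-0.81,"ty":-0.30,"tz":0.11},{"tx":-0.81,"ty":-0.30,"tz":0.11},{"tx":-0.81,"ty":-0.30,"tz":0.11}]' 
python3 -m creep '[{"tx":-0.5,"ty":-0.2,"tz":0.11},{"tx":-0.81,"ty":-0.30,"tz":0.11},{"tx":-0.81,"ty":-0.30,"tz":0.11},{"tx":-0.81,"ty":-0.30,"tz":0.11},{"tx":-0.81,"ty":-0.30,"tz":0.11}]' 30
python3 -m creep '[{"tx":-0.81,"ty":-0.30,"tz":0.11},{"tx":-0.81,"ty":-0.30,"tz":0.11},{"tx":-0.81,"ty":-0.30,"tz":0.11},{"tx":-0.81,"ty":-0.30,"tz":0.11},{"tx":-0.81,"ty":-0.30,"tz":0.11}]'
python3 -m creep '[{"tx":-0.81,"ty":-0.30,"tz":0.11},{"tx":-0.81,"ty":-0.30,"tz":0.11},{"tx":-0.81,"ty":-0.30,"tz":0.11},{"tx":-0.81,"ty":-0.30,"tz":0.11},{"tx":-0.81,"ty":-0.30,"tz":0.11}]'
python3 -m creep '[{"tx":-0.81,"ty":-0.30,"tz":0.11},{"tx":-0.81,"ty":-0.30,"tz":0.11},{"tx":-0.81,"ty":-0.30,"tz":0.11},{"tx":-0.81,"ty":-0.30,"tz":0.11},{"tx":-0.3,"ty":-0.1,"tz":0.11}]'
python3 - <<'E'
from h import *
snap("wrist","w1"); plan((.53,.25,.20),69.1)
E
```

```text
now [0.2049 0.5368 0.2556] yaw 69.1 t=0.15 F [ 0.2 -0.4  0.3] w 0.0856 q6 -0.21
 shift units [-16.243  -6.076   2.226] wz units -0.0 tilt units [-0.011 -0.003  0.   ]invalid input at $[0]: expected keys tx, ty, tz, wx, wy, wz, gripper
invalid input at $[0]: expected keys tx, ty, tz, wx, wy, wz, gripper
invalid input at $[0]: expected keys tx, ty, tz, wx, wy, wz, gripper
invalid input at $[0]: expected keys tx, ty, tz, wx, wy, wz, gripper
```

View pics/w1.png

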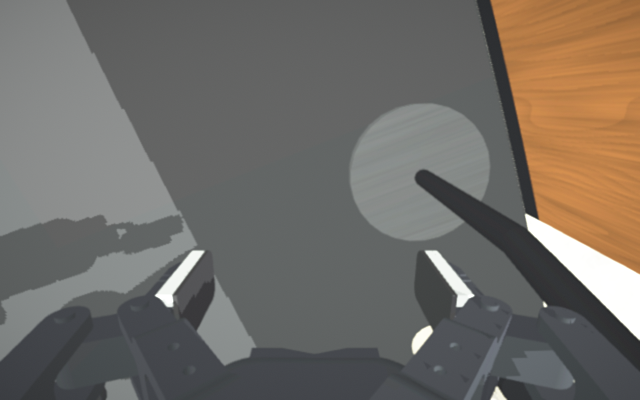

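The arm hasn't moved, because every row needs all seven keys. The picture shows the finger pads at (190,280) and (440,280), and the lamp's base at (420,170) on the side away from the planned motion.

```bash

python3 -m creep '[{"tx":-0.5,"ty":-0.2,"tz":0.11,"wx":0,"wy":0,"wz":0,"gripper":0},{"tx":-0.81,"ty":-0.3,"tz":0.11,"wx":0,"wy":0,"wz":0,"gripper":0},{"tx":-0.81,"ty":-0.3,"tz":0.11,"wx":0,"wy":0,"wz":0,"gripper":0},{"tx":-0.81,"ty":-0.3,"tz":0.11,"wx":0,"wy":0,"wz":0,"gripper":0},{"tx":-0.81,"ty":-0.3,"tz":0.11,"wx":0,"wy":0,"wz":0,"gripper":0}]' 30
python3 -m creep '[{"tx":-0.81,"ty":-0.3,"tz":0.11,"wx":0,"wy":0,"wz":0,"gripper":0},{"tx":-0.81,"ty":-0.3,"tz":0.11,"wx":0,"wy":0,"wz":0,"gripper":0},{"tx":-0.81,"ty":-0.3,"tz":0.11,"wx":0,"wy":0,"wz":0,"gripper":0},{"tx":-0.81,"ty":-0.3,"tz":0.11,"wx":0,"wy":0,"wz":0,"gripper":0},{"tx":-0.81,"ty":-0.3,"tz":0.11,"wx":0,"wy":0,"wz":0,"gripper":0}]'
python3 -m creep '[{"tx":-0.81,"ty":-0.3,"tz":0.11,"wx":0,"wy":0,"wz":0,"gripper":0},{"tx":-0.81,"ty":-0.3,"tz":0.11,"wx":0,"wy":0,"wz":0,"gripper":0},{"tx":-0.81,"ty":-0.3,"tz":0.11,"wx":0,"wy":0,"wz":0,"gripper":0},{"tx":-0.81,"ty":-0.3,"tz":0.11,"wx":0,"wy":0,"wz":0,"gripper":0},{"tx":-0.81,"ty":-0.3,"tz":0.11,"wx":0,"wy":0,"wz":0,"gripper":0}]'
python3 -m creep '[{"tx":-0.81,"ty":-0.3,"tz":0.11,"wx":0,"wy":0,"wz":0,"gripper":0},{"tx":-0.81,"ty":-0.3,"tz":0.11,"wx":0,"wy":0,"wz":0,"gripper":0},{"tx":-0.81,"ty":-0.3,"tz":0.11,"wx":0,"wy":0,"wz":0,"gripper":0},{"tx":-0.81,"ty":-0.3,"tz":0.11,"wx":0,"wy":0,"wz":0,"gripper":0},{"tx":-0.3,"ty":-0.1,"tz":0.11,"wx":0,"wy":0,"wz":0,"gripper":0}]'
python3 - <<'E'
from h import *
im,st,C=snap("wrist","w2"); plan((.53,.25,.20),69.1)
print(project(C,[[.55,.254,.008],[.55,.254,.021]]))
np.savez("w2.npz",p=st["ee_pos"],q=st["tcp_rot"])
E
```

```text
time_s: 0.65
ee_pos: [0.281, 0.4697, 0.2421]
tcp_rot: [0.0, 0.181, 0.983, -0.0]
contact_force: [0.6, 1.3, -0.2]
width: 0.0856
gripper_force: 0.0
time_s: 1.15
ee_pos: [0.3621, 0.3984, 0.2283]
tcp_rot: [-0.0, 0.182, 0.983, -0.0]
contact_force: [0.9, -0.8, -0.3]
width: 0.0855
gripper_force: 0.0
time_s: 1.65
ee_pos: [0.4432, 0.3272, 0.2146]
tcp_rot: [-0.0, 0.182, 0.983, -0.0]
contact_force: [-0.8, 0.2, 0.2]
width: 0.0851
gripper_force: 0.0
time_s: 2.15
ee_pos: [0.5148, 0.2647, 0.2009]
tcp_rot: [0.0, 0.182, 0.983, -0.0]
contact_force: [0.7, -0.4, 0.1]
width: 0.0856
gripper_force: 0.0
now [0.5147 0.2646 0.2003] yaw 68.96 t=2.20 F [ 0.7 -0.4  0.2] w 0.0857 q6 -0.93
 shift units [-0.781 -0.326  0.013] wz units -0.02 tilt units [-0.008 -0.001  0.   ]
[[317.40899396 215.17696371]
 [317.53640049 219.62316664]]
```

View pics/w2.png

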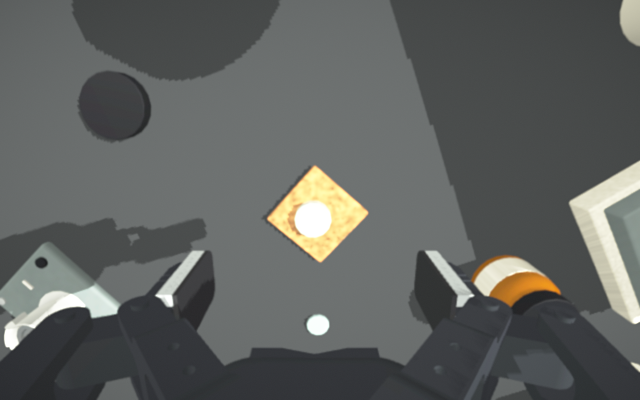

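Wrist view: the lens is the bright disc at (313,218), about 18 px in radius, on the diamond-shaped cork pad, with the small glass disc at (317,324). The finger tips at (214,253) and (416,253) give about 14 mm ahead of the TCP when open, which agrees with 25 mm when shut.

```bash
cat >> h.py <<'E'
def biggest(mask,box):
    x0,y0,x1,y1=box; m=np.zeros(mask.shape,np.uint8); m[y0:y1,x0:x1]=mask[y0:y1,x0:x1]
    cs,_=cv2.findContours(m,cv2.RETR_EXTERNAL,cv2.CHAIN_APPROX_NONE); return max(cs,key=cv2.contourArea)[:,0].astype(float)
def circ(P):
    P=P[:,:2]; s=np.linalg.lstsq(np.c_[2*P,np.ones(len(P))],(P**2).sum(1),rcond=None)[0]; r=np.sqrt(s[2]+s[0]**2+s[1]**2)
    return s[:2],r,np.abs(np.hypot(*(P-s[:2]).T)-r).max()
E
python3 - <<'E'
from h import *
d=np.load("w2.npz"); C=cam("wrist",{"ee_pos":d["p"],"tcp_rot":d["q"]}); im=cv2.imread("pics/w2.png"); hsv=cv2.cvtColor(im,cv2.COLOR_BGR2HSV)
l=biggest(cv2.inRange(hsv,(0,0,190),(180,60,255)),(275,180,350,260)); c,r,e=circ(plane(C,l,.018)); print("lens",c.round(4),r,e)
p=biggest(cv2.inRange(hsv,(5,50,60),(25,255,255)),(255,150,380,275)); b=plane(C,cv2.boxPoints(cv2.minAreaRect(p.astype(np.float32))),.008); print("pad",b.mean(0),np.linalg.norm(b-np.roll(b,1,0),axis=1))
plan((*c,.0375),68.96)
E
```

```text
lens [0.5489 0.2497] 0.01744820831344576 0.0012411896012914092
pad [0.5509518  0.25337818 0.008     ] [0.07543914 0.07234207 0.07181657 0.07562691]
now [0.5147 0.2646 0.2003] yaw 68.96 t=2.20 F [ 0.7 -0.4  0.2] w 0.0857 q6 -0.93
 shift units [-1.49  -0.06   6.513] wz units 0.0 tilt units [-0.008 -0.001  0.   ]
```

```bash

python3 -m creep '[{"tx":-0.3,"ty":-0.01,"tz":0.7,"wx":0,"wy":0,"wz":0,"gripper":0.4},{"tx":-0.3,"ty":-0.01,"tz":0.7,"wx":0,"wy":0,"wz":0,"gripper":0.4},{"tx":-0.3,"ty":-0.01,"tz":0.7,"wx":0,"wy":0,"wz":0,"gripper":0.4},{"tx":-0.3,"ty":-0.01,"tz":0.7,"wx":0,"wy":0,"wz":0,"gripper":0.4},{"tx":-0.29,"ty":-0.02,"tz":0.7,"wx":0,"wy":0,"wz":0,"gripper":0.4}]' 25 | head -2
python3 -m creep '[{"tx":0,"ty":0,"tz":0.7,"wx":0,"wy":0,"wz":0,"gripper":0.4},{"tx":0,"ty":0,"tz":0.7,"wx":0,"wy":0,"wz":0,"gripper":0.4},{"tx":0,"ty":0,"tz":0.5,"wx":0,"wy":0,"wz":0,"gripper":0.4},{"tx":0,"ty":0,"tz":0.2,"wx":0,"wy":0,"wz":0,"gripper":0.4},{"tx":0,"ty":0,"tz":0,"wx":0,"wy":0,"wz":0,"gripper":0.4}]'
python3 - <<'E'
from h import *
im,st,C=snap("wrist","w3"); plan((.5489,.2497,.0375),68.96)
hsv=cv2.cvtColor(im,cv2.COLOR_BGR2HSV)
u=project(C,[.5489,.2497,.018])[0]; print(u); x,y=int(u[0]),int(u[1])
l=biggest(cv2.inRange(hsv,(0,0,190),(180,60,255)),(x-70,y-60,x+70,y+60)); print(circ(plane(C,l,.018)))
E
```

```text
time_s: 2.7
ee_pos: [0.5472, 0.2525, 0.113]
time_s: 3.2
ee_pos: [0.547, 0.2523, 0.0607]
tcp_rot: [-0.001, 0.181, 0.983, -0.0]
contact_force: [0.2, 0.0, 0.8]
width: 0.0512
gripper_force: 0.0
now [0.5477 0.2524 0.0615] yaw 69.12 t=3.25 F [ 0.3  0.7 -0.1] w 0.0515 q6 -0.97
 shift units [-0.084 -0.084  0.959] wz units 0.023 tilt units [ 0. -0.  0.]
[311.69259338 245.17497368]
(array([0.54841706, 0.24981712]), np.float64(0.01731065819924623), np.float64(0.001228319912491213))
```

```bash

python3 -m creep '[{"tx":-0.04,"ty":-0.08,"tz":0.3,"wx":0,"wy":0,"wz":0,"gripper":0.4},{"tx":0,"ty":0,"tz":0.3,"wx":0,"wy":0,"wz":0,"gripper":0.4},{"tx":0,"ty":0,"tz":0.2,"wx":0,"wy":0,"wz":0,"gripper":0.4},{"tx":0,"ty":0,"tz":0.12,"wx":0,"wy":0,"wz":0,"gripper":0.4},{"tx":0,"ty":0,"tz":0,"wx":0,"wy":0,"wz":0,"gripper":0.4}]'
python3 - <<'E'
from h import *
im,st,C=snap("wrist","w4"); plan((.5486,.2498,.0375),68.96)
for i in range(3): plan((.5486,.2498,.0375),68.96)
E
```

```text
time_s: 3.75
ee_pos: [0.5475, 0.2498, 0.0376]
tcp_rot: [-0.001, 0.181, 0.983, -0.0]
contact_force: [0.7, 0.4, -0.2]
width: 0.0513
gripper_force: 0.0
now [0.5478 0.2499 0.038 ] yaw 69.1 t=3.80 F [-0.3 -0.  -0.2] w 0.0514 q6 -0.97
 shift units [-0.031  0.008  0.02 ] wz units 0.02 tilt units [-0.003 -0.004  0.   ]
now [0.5478 0.2499 0.038 ] yaw 69.1 t=3.80 F [-0.3 -0.  -0.2] w 0.0514 q6 -0.97
 shift units [-0.031  0.008  0.02 ] wz units 0.02 tilt units [-0.003 -0.004  0.   ]
now [0.5478 0.2499 0.038 ] yaw 69.1 t=3.80 F [-0.3 -0.  -0.2] w 0.0514 q6 -0.97
 shift units [-0.031  0.008  0.02 ] wz units 0.02 tilt units [-0.003 -0.004  0.   ]
now [0.5478 0.2499 0.038 ] yaw 69.1 t=3.80 F [-0.3 -0.  -0.2] w 0.0514 q6 -0.97
 shift units [-0.031  0.008  0.02 ] wz units 0.02 tilt units [-0.003 -0.004  0.   ]
```

View pics/w4.png

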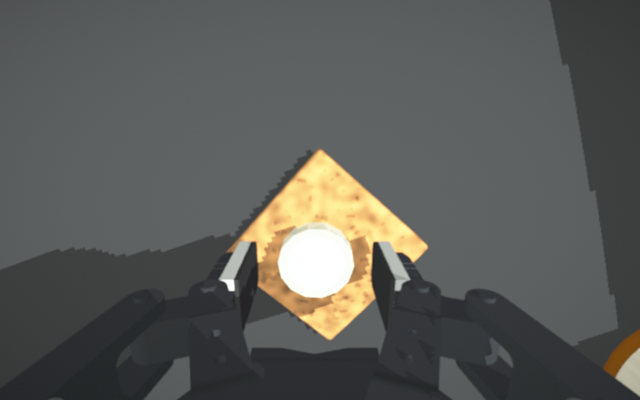

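The lens, at (316,260), is centred between the pads. I'll close on it and lift.

```bash

python3 -m creep '[{"tx":-0.03,"ty":0,"tz":0,"wx":0,"wy":0,"wz":0,"gripper":0.7},{"tx":0,"ty":0,"tz":0,"wx":0,"wy":0,"wz":0,"gripper":0.7},{"tx":0,"ty":0,"tz":0,"wx":0,"wy":0,"wz":0,"gripper":0.7},{"tx":0,"ty":0,"tz":0,"wx":0,"wy":0,"wz":0,"gripper":0.7},{"tx":0,"ty":0,"tz":0,"wx":0,"wy":0,"wz":0,"gripper":0.7}]' 25
python3 -m creep '[{"tx":0,"ty":0,"tz":-0.2,"wx":0,"wy":0,"wz":0,"gripper":0.7},{"tx":0,"ty":0,"tz":-0.6,"wx":0,"wy":0,"wz":0,"gripper":0.7},{"tx":0,"ty":0,"tz":-1,"wx":0,"wy":0,"wz":0,"gripper":0.7},{"tx":0,"ty":0,"tz":-1,"wx":0,"wy":0,"wz":0,"gripper":0.7},{"tx":0,"ty":0,"tz":-1,"wx":0,"wy":0,"wz":0,"gripper":0.7}]'
python3 - <<'E'
from h import *
im,st,C=snap("wrist","w5"); plan((.555,-.045,.20),68.96)
# stand rim rough: top view pixel (346,218)
print(plane(cam("top"),(346,217.5),.06))
E
```

```text
time_s: 4.3
ee_pos: [0.5491, 0.2498, 0.0388]
tcp_rot: [0.0, 0.181, 0.983, 0.0]
contact_force: [0.6, -0.2, 3.0]
width: 0.0316
gripper_force: 24.8
time_s: 4.8
ee_pos: [0.5486, 0.2497, 0.1352]
tcp_rot: [0.0, 0.181, 0.983, 0.0]
contact_force: [1.0, 0.3, -0.6]
width: 0.0316
gripper_force: 24.9
now [0.5512 0.2505 0.14  ] yaw 69.12 t=4.85 F [3.  1.2 2.9] w 0.0312 q6 -0.98
 shift units [ -4.37  -10.981  -2.419] wz units 0.023 tilt units [0.035 0.051 0.   ]
[[ 0.55362855 -0.03800749  0.06      ]]
```

View pics/w5.png

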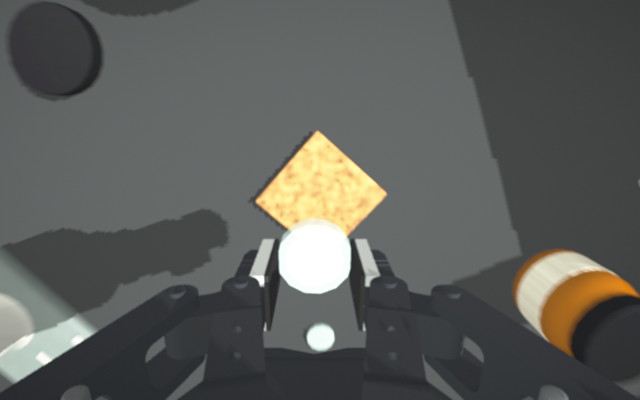

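The lens is held, seen at (315,256) between the pads with the empty cork pad below it.

```bash
python3 - <<'E'
from h import *
st=manip.read_state(); C=cam("wrist",st); im=cv2.imread("pics/w5.png"); hsv=cv2.cvtColor(im,cv2.COLOR_BGR2HSV)
l=biggest(cv2.inRange(hsv,(0,0,205),(180,60,255)),(272,200,358,300)); 
m=rot(st["tcp_rot"]).as_matrix()
for h in (.014,.018,.020,.022):
    c,r,e=circ(plane(C,l,st["ee_pos"][2]-h)); print(h,r.round(4),e.round(4),(m.T@(np.r_[c,st["ee_pos"][2]-h]-st["ee_pos"])).round(4))
plan((.592,-.054,.20),69.1)
E
```

```text
0.014 0.0163 0.0016 [ 0.0042 -0.0003  0.014 ]
0.018 0.0168 0.0016 [ 0.0023 -0.0003  0.018 ]
0.02 0.0171 0.0017 [ 0.0014 -0.0003  0.02  ]
0.022 0.0173 0.0017 [ 0.0004 -0.0003  0.022 ]
now [0.5512 0.2505 0.14  ] yaw 69.12 t=4.85 F [3.  1.2 2.9] w 0.0312 q6 -0.98
 shift units [ -5.881 -10.79   -2.409] wz units 0.003 tilt units [0.035 0.051 0.   ]
```

```bash

python3 -m creep '[{"tx":-0.2,"ty":-0.36,"tz":-0.16,"wx":0,"wy":0,"wz":0,"gripper":0.7},{"tx":-0.39,"ty":-0.72,"tz":-0.16,"wx":0,"wy":0,"wz":0,"gripper":0.7},{"tx":-0.39,"ty":-0.72,"tz":-0.16,"wx":0,"wy":0,"wz":0,"gripper":0.7},{"tx":-0.39,"ty":-0.72,"tz":-0.16,"wx":0,"wy":0,"wz":0,"gripper":0.7},{"tx":-0.39,"ty":-0.72,"tz":-0.16,"wx":0,"wy":0,"wz":0,"gripper":0.7}]' | head -1
python3 -m creep '[{"tx":-0.39,"ty":-0.72,"tz":-0.16,"wx":0,"wy":0,"wz":0,"gripper":0.7},{"tx":-0.39,"ty":-0.72,"tz":-0.16,"wx":0,"wy":0,"wz":0,"gripper":0.7},{"tx":-0.39,"ty":-0.72,"tz":-0.16,"wx":0,"wy":0,"wz":0,"gripper":0.7},{"tx":-0.39,"ty":-0.72,"tz":-0.16,"wx":0,"wy":0,"wz":0,"gripper":0.7},{"tx":-0.39,"ty":-0.72,"tz":-0.16,"wx":0,"wy":0,"wz":0,"gripper":0.7}]' | head -1
python3 -m creep '[{"tx":-0.39,"ty":-0.72,"tz":-0.16,"wx":0,"wy":0,"wz":0,"gripper":0.7},{"tx":-0.39,"ty":-0.72,"tz":-0.16,"wx":0,"wy":0,"wz":0,"gripper":0.7},{"tx":-0.39,"ty":-0.72,"tz":-0.16,"wx":0,"wy":0,"wz":0,"gripper":0.7},{"tx":-0.39,"ty":-0.72,"tz":-0.16,"wx":0,"wy":0,"wz":0,"gripper":0.7},{"tx":-0.39,"ty":-0.72,"tz":0,"wx":0,"wy":0,"wz":0,"gripper":0.7}]' | head -1
python3 -m creep '[{"tx":-0.1,"ty":-0.2,"tz":0,"wx":0,"wy":0,"wz":0,"gripper":0.7},{"tx":0,"ty":0,"tz":0,"wx":0,"wy":0,"wz":0,"gripper":0.7},{"tx":0,"ty":0,"tz":0,"wx":0,"wy":0,"wz":0,"gripper":0.7},{"tx":0,"ty":0,"tz":0,"wx":0,"wy":0,"wz":0,"gripper":0.7},{"tx":0,"ty":0,"tz":0,"wx":0,"wy":0,"wz":0,"gripper":0.7}]'
python3 - <<'E'
from h import *
im,st,C=snap("wrist","w6"); plan((.592,-.054,.20),69.1)
np.savez("w6.npz",p=st["ee_pos"],q=st["tcp_rot"])
E
```

```text
time_s: 5.35
time_s: 5.85
time_s: 6.35
time_s: 6.85
ee_pos: [0.5881, -0.0493, 0.1892]
tcp_rot: [-0.0, 0.181, 0.984, 0.0]
contact_force: [0.3, 0.0, -0.0]
width: 0.032
gripper_force: 24.9
now [ 0.5882 -0.0494  0.1892] yaw 69.16 t=6.90 F [-0.2  0.8 -0.2] w 0.032 q6 -1.49
 shift units [-0.207 -0.118 -0.43 ] wz units 0.009 tilt units [ 0.    -0.001  0.   ]
```

View pics/w6.png

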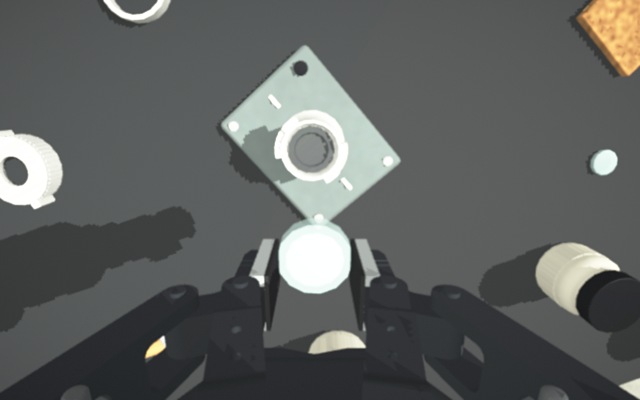

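The stand shows at (310,147), with index lines at (274,101) and (346,184). The eared ring is at the left, around (20,170).

```bash
python3 - <<'E'
from h import *
d=np.load("w6.npz"); C=cam("wrist",{"ee_pos":d["p"],"tcp_rot":d["q"]}); im=cv2.imread("pics/w6.png"); hsv=cv2.cvtColor(im,cv2.COLOR_BGR2HSV)
g=cv2.cvtColor(im,cv2.COLOR_BGR2GRAY)
print("plate",im[130,260],im[170,370],"line",im[101,274],im[184,346],"rim",im[120,310],"hole",im[150,310],im[135,300])
L=[]
for u,v in ((274,101),(346,184)):
    b=biggest(cv2.inRange(im,(215,215,215),(255,255,255)),(u-12,v-12,u+12,v+12)).astype(np.float32); r=cv2.minAreaRect(b); P=plane(C,[r[0]],.012)[0]; L.append(P)
    q=plane(C,cv2.boxPoints(r),.012); print("line",r[0],P.round(4),np.linalg.norm(q-np.roll(q,1,0),axis=1).round(4))
L=np.array(L); e=L[1]-L[0]; print("mid",L.mean(0).round(4),"len",np.linalg.norm(e).round(4),"deg",np.degrees(np.arctan2(e[1],e[0])).round(2))
pl=biggest(cv2.inRange(g,120,255),(200,30,420,218)).astype(np.float32)
hull=cv2.convexHull(pl); q=plane(C,cv2.boxPoints(cv2.minAreaRect(hull)),.012); e=q-np.roll(q,1,0); print("plate",q.mean(0).round(4),np.linalg.norm(e,axis=1).round(4),np.degrees(np.arctan2(e[:,1],e[:,0])).round(1))
for t in (110,140,170,190):
    h=biggest(cv2.inRange(g,0,t),(285,122,338,172)); c,r,er=circ(plane(C,h,.06)); print("hole",t,c.round(4),r.round(4),er.round(4))
w=biggest(cv2.inRange(im,(225,225,225),(255,255,255)),(265,105,355,190)); 
cv2.imwrite("pics/crop6.png",cv2.resize(im[90:200,250:370],None,fx=6,fy=5,interpolation=cv2.INTER_CUBIC))
E
```

```text
plate [133 138 127] [202 209 193] line [255 255 255] [255 255 255] rim [252 254 254] hole [141 142 138] [136 140 133]
line (274.2500305175781, 101.24999237060547) [ 0.5115 -0.0564  0.012 ] [0.0133 0.0047 0.0132 0.0048]
line (346.3360595703125, 183.30328369140625) [ 0.5995 -0.0234  0.012 ] [0.0137 0.0047 0.0137 0.0047]
mid [ 0.5555 -0.0399  0.012 ] len 0.0941 deg 20.59
plate [ 0.5553 -0.0371  0.012 ] [0.1355 0.0984 0.1277 0.1069] [-159.4  110.    24.3  -65.6]
hole 110 [ 0.5545 -0.0393] 0.0114 0.0018
hole 140 [ 0.5552 -0.0392] 0.0148 0.0028
hole 170 [ 0.5546 -0.0395] 0.0164 0.0011
hole 190 [ 0.5543 -0.0393] 0.0169 0.0012
```

View pics/crop6.png

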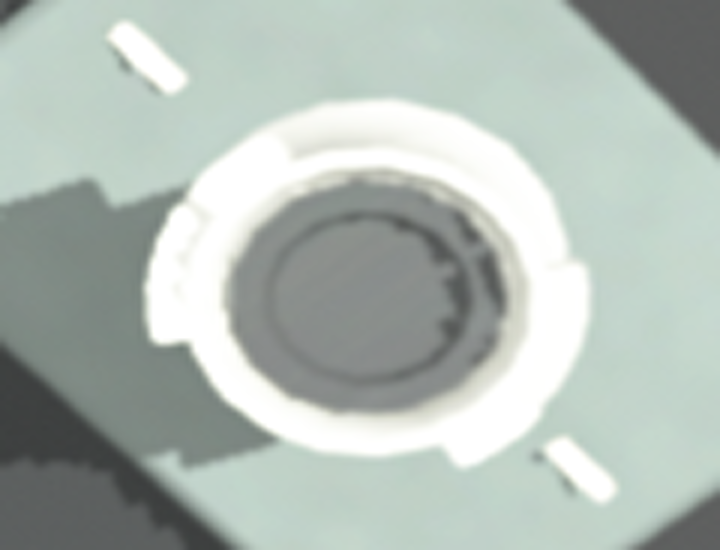

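```bash
python3 - <<'E'
from h import *
plan((.5562,-.0398,.105),69.1)
E
```

```text
now [ 0.5882 -0.0494  0.1892] yaw 69.16 t=6.90 F [-0.2  0.8 -0.2] w 0.032 q6 -1.49
 shift units [ 1.332 -0.097  3.37 ] wz units 0.009 tilt units [ 0.    -0.001  0.   ]
```

```bash

python3 -m creep '[{"tx":0.3,"ty":-0.02,"tz":0.5,"wx":0,"wy":0,"wz":0,"gripper":0.7},{"tx":0.3,"ty":-0.02,"tz":0.5,"wx":0,"wy":0,"wz":0,"gripper":0.7},{"tx":0.3,"ty":-0.02,"tz":0.5,"wx":0,"wy":0,"wz":0,"gripper":0.7},{"tx":0.3,"ty":-0.02,"tz":0.5,"wx":0,"wy":0,"wz":0,"gripper":0.7},{"tx":0.13,"ty":-0.02,"tz":0.5,"wx":0,"wy":0,"wz":0,"gripper":0.7}]' | head -1
python3 -m creep '[{"tx":0,"ty":0,"tz":0.4,"wx":0,"wy":0,"wz":0,"gripper":0.7},{"tx":0,"ty":0,"tz":0.3,"wx":0,"wy":0,"wz":0,"gripper":0.7},{"tx":0,"ty":0,"tz":0.17,"wx":0,"wy":0,"wz":0,"gripper":0.7},{"tx":0,"ty":0,"tz":0,"wx":0,"wy":0,"wz":0,"gripper":0.7},{"tx":0,"ty":0,"tz":0,"wx":0,"wy":0,"wz":0,"gripper":0.7}]'
python3 - <<'E'
from h import *
im,st,C=snap("wrist","w7"); plan((.5562,-.0398,.0867),69.1)
np.savez("w7.npz",p=st["ee_pos"],q=st["tcp_rot"])
hsv=cv2.cvtColor(im,cv2.COLOR_BGR2HSV)
L=np.array([[.5115,-.0564,.012],[.5995,-.0234,.012]]); print(project(C,L))
a=cv2.imread("pics/w7.png")[80:330,180:450]; s=manip.get_image("scene")[150:260,230:360]
cv2.imwrite("pics/crop7.png",np.hstack([cv2.resize(a,(430,400)),cv2.resize(s,(370,400),interpolation=cv2.INTER_CUBIC)]))
E
```

```text
time_s: 7.4
time_s: 7.9
ee_pos: [0.5568, -0.0408, 0.1053]
tcp_rot: [0.0, 0.181, 0.983, -0.0]
contact_force: [0.5, -0.2, -0.2]
width: 0.032
gripper_force: 24.9
now [ 0.5569 -0.0408  0.1055] yaw 69.1 t=7.95 F [ 0.4 -0.1 -0.6] w 0.0319 q6 -1.49
 shift units [0.041 0.028 0.753] wz units -0.001 tilt units [0.001 0.008 0.   ]
[[265.65694764 153.70697165]
 [361.11913496 257.32766958]]
```

View pics/crop7.png

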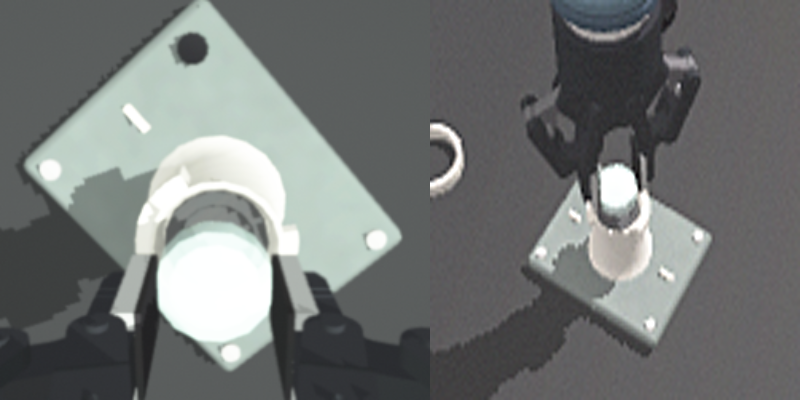

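The lens sits over the cell, with the lens about 1 mm left of the column in the wrist crop, which matches the planned +0.03 shift. I'll lower it slowly.

```bash

python3 -m creep '[{"tx":0.04,"ty":0.03,"tz":0.15,"wx":0,"wy":0,"wz":0,"gripper":0.7},{"tx":0,"ty":0,"tz":0.15,"wx":0,"wy":0,"wz":0,"gripper":0.7},{"tx":0,"ty":0,"tz":0.15,"wx":0,"wy":0,"wz":0,"gripper":0.7},{"tx":0,"ty":0,"tz":0.05,"wx":0,"wy":0,"wz":0,"gripper":0.7},{"tx":0,"ty":0,"tz":0,"wx":0,"wy":0,"wz":0,"gripper":0.7}]'
python3 - <<'E'
from h import *
plan((.5562,-.0398,.0867),69.1); print(manip.read_state()["moment"].round(3))
E
```

```text
time_s: 8.5
ee_pos: [0.5554, -0.0395, 0.0921]
tcp_rot: [-0.0, 0.181, 0.983, 0.0]
contact_force: [-0.2, -0.3, -0.7]
width: 0.032
gripper_force: 24.9
now [ 0.5554 -0.0395  0.0921] yaw 69.1 t=8.50 F [-0.2 -0.3 -0.7] w 0.032 q6 -1.49
 shift units [-0.033  0.     0.217] wz units 0.0 tilt units [-0.001 -0.006  0.   ]
[-0.017 -0.001  0.005]
```

```bash

python3 -m creep '[{"tx":-0.02,"ty":0,"tz":0.06,"wx":0,"wy":0,"wz":0,"gripper":0.7},{"tx":0,"ty":0,"tz":0.06,"wx":0,"wy":0,"wz":0,"gripper":0.7},{"tx":0,"ty":0,"tz":0.05,"wx":0,"wy":0,"wz":0,"gripper":0.7},{"tx":0,"ty":0,"tz":0.04,"wx":0,"wy":0,"wz":0,"gripper":0.7},{"tx":0,"ty":0,"tz":0,"wx":0,"wy":0,"wz":0,"gripper":0.7}]'
python3 - <<'E'
from h import *
im,st,C=snap("wrist","w8"); plan((.5562,-.0398,.0867),69.1); print(manip.read_state()["moment"].round(3))
E
```

```text
time_s: 9.0
ee_pos: [0.556, -0.0397, 0.0871]
tcp_rot: [-0.0, 0.181, 0.983, 0.0]
contact_force: [-0.5, 0.4, -0.7]
width: 0.032
gripper_force: 24.9
now [ 0.5561 -0.0397  0.0872] yaw 69.1 t=9.05 F [-0.4  0.4 -0.5] w 0.0318 q6 -1.49
 shift units [-0.006 -0.     0.02 ] wz units -0.0 tilt units [-0.    -0.002  0.   ]
[ 0.01  -0.017 -0.013]
```

```bash

python3 -m creep '[{"tx":0,"ty":0,"tz":0,"wx":0,"wy":0,"wz":0,"gripper":0.45},{"tx":0,"ty":0,"tz":0,"wx":0,"wy":0,"wz":0,"gripper":0.45},{"tx":0,"ty":0,"tz":0,"wx":0,"wy":0,"wz":0,"gripper":0.45},{"tx":0,"ty":0,"tz":-0.1,"wx":0,"wy":0,"wz":0,"gripper":0.4},{"tx":0,"ty":0,"tz":-0.3,"wx":0,"wy":0,"wz":0,"gripper":0.4}]'
python3 -m creep '[{"tx":-0.2,"ty":0,"tz":-0.7,"wx":0,"wy":0,"wz":0,"gripper":0.2},{"tx":-0.4,"ty":0,"tz":-0.8,"wx":0,"wy":0,"wz":0,"gripper":0},{"tx":-0.4,"ty":0,"tz":-0.8,"wx":0,"wy":0,"wz":0,"gripper":0},{"tx":-0.2,"ty":0,"tz":-0.5,"wx":0,"wy":0,"wz":0,"gripper":0},{"tx":0,"ty":0,"tz":-0.3,"wx":0,"wy":0,"wz":0,"gripper":0}]'
python3 - <<'E'
from h import *
im,st,C=snap("wrist","w9"); plan((.5562,-.0398,.0867),69.1)
np.savez("w9.npz",p=st["ee_pos"],q=st["tcp_rot"])
u=project(C,[.5555,-.0397,.065])[0].astype(int); print(u)
x,y=u; cv2.imwrite("pics/crop9.png",np.vstack([cv2.resize(im[y-50:y+50,x-50:x+50],(500,500),interpolation=cv2.INTER_CUBIC)]))
E
```

```text
time_s: 9.55
ee_pos: [0.5556, -0.0396, 0.097]
tcp_rot: [-0.001, 0.181, 0.983, 0.0]
contact_force: [-0.4, -0.5, -0.7]
width: 0.0513
gripper_force: 0.0
time_s: 10.05
ee_pos: [0.5852, -0.0509, 0.1765]
tcp_rot: [0.001, 0.181, 0.983, -0.0]
contact_force: [1.0, 0.2, 0.7]
width: 0.0854
gripper_force: 0.0
now [ 0.585  -0.0507  0.1769] yaw 69.1 t=10.10 F [ 1.  -0.7  0.9] w 0.085 q6 -1.49
 shift units [ 1.24  -0.004  3.606] wz units -0.0 tilt units [0.002 0.021 0.   ]
[314 157]
```

View pics/crop9.png

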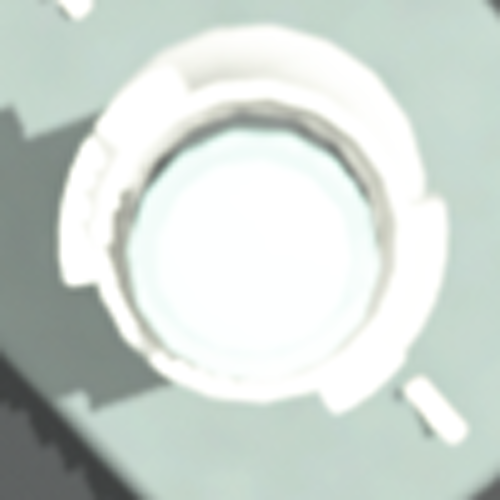

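The lens is seated concentric in the cell, seen at the crop's centre. I've used all my picture views, so from here I'll work by numbers. Next is the ring.

```bash
python3 - <<'E'
from h import *
plan((.509,-.302,.20),69.1)
E
```

```text
now [ 0.585  -0.0507  0.1769] yaw 69.1 t=10.10 F [ 1.  -0.7  0.9] w 0.085 q6 -1.49
 shift units [ -0.749 -10.475  -0.923] wz units -0.0 tilt units [0.002 0.021 0.   ]
```

```bash

python3 -m creep '[{"tx":0,"ty":-0.5,"tz":-0.2,"wx":0,"wy":0,"wz":0,"gripper":0},{"tx":0,"ty":-0.9,"tz":-0.2,"wx":0,"wy":0,"wz":0,"gripper":0},{"tx":-0.1,"ty":-0.9,"tz":-0.2,"wx":0,"wy":0,"wz":0,"gripper":0},{"tx":-0.1,"ty":-0.9,"tz":-0.2,"wx":0,"wy":0,"wz":0,"gripper":0},{"tx":-0.1,"ty":-0.9,"tz":-0.12,"wx":0,"wy":0,"wz":0,"gripper":0}]' | head -1
python3 -m creep '[{"tx":-0.1,"ty":-0.9,"tz":0,"wx":0,"wy":0,"wz":0,"gripper":0},{"tx":-0.1,"ty":-0.9,"tz":0,"wx":0,"wy":0,"wz":0,"gripper":0},{"tx":-0.1,"ty":-0.9,"tz":0,"wx":0,"wy":0,"wz":0,"gripper":0},{"tx":-0.1,"ty":-0.9,"tz":0,"wx":0,"wy":0,"wz":0,"gripper":0},{"tx":-0.05,"ty":-0.9,"tz":0,"wx":0,"wy":0,"wz":0,"gripper":0}]' | head -1
python3 -m creep '[{"tx":0,"ty":-0.9,"tz":0,"wx":0,"wy":0,"wz":0,"gripper":0},{"tx":0,"ty":-0.6,"tz":0,"wx":0,"wy":0,"wz":0,"gripper":0},{"tx":0,"ty":-0.3,"tz":0,"wx":0,"wy":0,"wz":0,"gripper":0},{"tx":0,"ty":0,"tz":0,"wx":0,"wy":0,"wz":0,"gripper":0},{"tx":0,"ty":0,"tz":0,"wx":0,"wy":0,"wz":0,"gripper":0}]'
cat > ring.py <<'E'
from h import *
def ring(im,C,guess,z=.020,rows=400):
    x,y=project(C,[*guess,z])[0].astype(int); g=cv2.cvtColor(im,cv2.COLOR_BGR2GRAY)
    w=70; cn=biggest(cv2.inRange(g,150,255),(max(x-w,0),max(y-w,0),x+w,min(y+w,rows)))
    P=plane(C,cn,z)[:,:2]; c=np.array(guess,float)
    for _ in range(8):
        d=P-c; r=np.hypot(*d.T); k=np.abs(r-.031)<.003 if _>2 else r<.034; c,rr,e=circ(P[k])
    d=P-c; r=np.hypot(*d.T); k=r>.0345; a=np.angle(((d[k]@[1,1j])**2).mean())/2 if k.any() else np.nan
    print("px",(x,y),"centre",c.round(4),"r",round(rr,4),"res",round(e,4),"rmax",round(r.max(),4),"ears",round(np.degrees(a),2),"n",k.sum(),"edge rows",cn[:,1].min(),cn[:,1].max(),"cols",cn[:,0].min(),cn[:,0].max()); return c,np.degrees(a)
E
python3 - <<'E'
from ring import *
im,st,C=snap("wrist","w10"); c,a=ring(im,C,(.4814,-.2915)); 
x,y=project(C,[*c,.02])[0].astype(int); g=cv2.cvtColor(im,cv2.COLOR_BGR2GRAY); print(g[y-60:y+61:8,x-60:x+61:8])
plan((*c,.1),a+90)
E
```

```text
time_s: 10.6
time_s: 11.1
time_s: 11.6
ee_pos: [0.5089, -0.2994, 0.1976]
tcp_rot: [-0.0, 0.181, 0.983, 0.0]
contact_force: [-1.2, 0.8, 0.2]
width: 0.0855
gripper_force: 0.0
px (np.int64(311), np.int64(149)) centre [ 0.4811 -0.2957] r 0.0316 res 0.002 rmax 0.0382 ears 3.07 n 29 edge rows 109.0 191.0 cols 271.0 343.0
[[104 104 104 104 104 104 104 104 104 105 105 105 104 105 104 104]
 [105 105 104 105 105 105 105 106 105 105 106 105 105 106 105 105]
 [105 105 105 105 105 105 105 105 105 105 105 106 105 105 105 106]
 [106 105 106 106  95 255 255 255 255 125 105 105 106 106 106 105]
 [106 105 105 101  70 255 255 255 255 255 255 105 105 106 106 105]
 [106 105 105  71 255 255 255 255 255 255 255 255 105 105 105 106]
 [106 105  71  70 255 255 255  69  70 255 255 255 108 106 106 106]
 [106 106  72 168 255 255 104  79  72  70 255 255 231 106 106 106]
 [107 106  72 145 255 255 104 107  71  71 255 255 231 106 106 105]
 [106 106  72  70 255 255 255  84  71 255 255 255 104 105 106 106]
 [106 106  75  71 255 255 255 255 255 255 255 255 106 106 106 106]
 [105 106 106  88  73 255 255 255 255 255 255 106 106 106 106 106]
 [106 106 106 106 106  94 102 107 114 255 255 106 106 106 107 106]
 [106 106 106 106 106 106 106 105 107 106 106 106 106 106 106 106]
 [106 106 106 105 105 107 106 106 107 106 106 106 106 106 106 106]
 [106 106 106 106 106 106 106 106 106 106 106 106 106 106 107 106]]
now [ 0.5091 -0.2992  0.1976] yaw 69.14 t=11.65 F [-0.4  0.6  1.1] w 0.0857 q6 -1.94
 shift units [ 1.093 -0.266  3.905] wz units -3.48 tilt units [ 0.004 -0.003  0.   ]
```

```bash

python3 -m creep '[{"tx":0.22,"ty":-0.05,"tz":0.6,"wx":0,"wy":0,"wz":0,"gripper":0},{"tx":0.22,"ty":-0.05,"tz":0.6,"wx":0,"wy":0,"wz":0,"gripper":0},{"tx":0.22,"ty":-0.05,"tz":0.6,"wx":0,"wy":0,"wz":0,"gripper":0},{"tx":0.22,"ty":-0.05,"tz":0.6,"wx":0,"wy":0,"wz":0,"gripper":0},{"tx":0.21,"ty":-0.06,"tz":0.6,"wx":0,"wy":0,"wz":0,"gripper":0}]' | head -1
python3 -m creep '[{"tx":0,"ty":0,"tz":0.4,"wx":0,"wy":0,"wz":-0.8,"gripper":0},{"tx":0,"ty":0,"tz":0.3,"wx":0,"wy":0,"wz":-0.9,"gripper":0},{"tx":0,"ty":0,"tz":0.2,"wx":0,"wy":0,"wz":-0.9,"gripper":0},{"tx":0,"ty":0,"tz":0,"wx":0,"wy":0,"wz":-0.88,"gripper":0},{"tx":0,"ty":0,"tz":0,"wx":0,"wy":0,"wz":0,"gripper":0}]'
python3 - <<'E'
from ring import *
im,st,C=snap("wrist","w11"); c,a=ring(im,C,(.4811,-.2957)); 
x,y=project(C,[*c,.02])[0].astype(int); g=cv2.cvtColor(im,cv2.COLOR_BGR2GRAY)
h=biggest(cv2.inRange(g,0,150),(x-30,y-30,x+30,y+30)); print("hole",circ(plane(C,h,.02)),h.min(0),h.max(0))
plan((*c,.0315),a+90)
print(manip.read_state()["joints"].round(2))
E
```

```text
time_s: 12.15
time_s: 12.65
ee_pos: [0.4815, -0.2954, 0.1001]
tcp_rot: [-0.0, -0.028, 1.0, 0.0]
contact_force: [-0.0, -0.2, 0.4]
width: 0.0854
gripper_force: 0.0
px (np.int64(314), np.int64(216)) centre [ 0.4801 -0.2959] r 0.0317 res 0.0018 rmax 0.0382 ears 2.88 n 46 edge rows 153.0 271.0 cols 264.0 366.0
hole (array([ 0.48075491, -0.29610583]), np.float64(0.012710821915239144), np.float64(0.0006020905475471218)) [293. 196.] [336. 235.]
now [ 0.4816 -0.2956  0.1003] yaw 92.97 t=12.70 F [ 0.5 -0.2  0.5] w 0.0854 q6 -2.38
 shift units [ 0.059 -0.01   2.753] wz units 0.013 tilt units [0.001 0.    0.   ]
[-0.76  0.35  1.75  0.    1.05 -2.38]
```

```bash

python3 -m creep '[{"tx":0.04,"ty":0,"tz":0.5,"wx":0,"wy":0,"wz":0,"gripper":0},{"tx":0,"ty":0,"tz":0.7,"wx":0,"wy":0,"wz":0,"gripper":0},{"tx":0,"ty":0,"tz":0.7,"wx":0,"wy":0,"wz":0,"gripper":0},{"tx":0,"ty":0,"tz":0.6,"wx":0,"wy":0,"wz":0,"gripper":0},{"tx":0,"ty":0,"tz":0.3,"wx":0,"wy":0,"wz":0,"gripper":0}]' 60 | sed -n '2p;4p'
python3 -m creep '[{"tx":0,"ty":0,"tz":0.23,"wx":0,"wy":0,"wz":0,"gripper":0},{"tx":0,"ty":0,"tz":0,"wx":0,"wy":0,"wz":0,"gripper":0.15},{"tx":0,"ty":0,"tz":0,"wx":0,"wy":0,"wz":0,"gripper":0.5},{"tx":0,"ty":0,"tz":0,"wx":0,"wy":0,"wz":0,"gripper":0.5},{"tx":0,"ty":0,"tz":0,"wx":0,"wy":0,"wz":0,"gripper":0.5}]'
python3 - <<'E'
from ring import *
plan((.4805,-.296,.15),92.97); im,st,C=snap("wrist","w12"); ring(im,C,(.4805,-.296))
E
```

```text
ee_pos: [0.4793, -0.2955, 0.0282]
contact_force: [-0.2, -0.5, 0.9]
time_s: 13.7
ee_pos: [0.4807, -0.297, 0.0254]
tcp_rot: [0.001, -0.026, 1.0, -0.001]
contact_force: [0.4, -0.5, 1.6]
width: 0.0605
gripper_force: 65.2
now [ 0.4807 -0.297   0.0254] yaw 93.02 t=13.70 F [ 0.4 -0.5  1.6] w 0.0605 q6 -2.39
 shift units [-1.000e-03  3.200e-02 -4.985e+00] wz units 0.007 tilt units [-0.01  0.01  0.  ]
px (np.int64(318), np.int64(276)) centre [ 0.4808 -0.2979] r 0.0314 res 0.0033 rmax 0.0341 ears nan n 0 edge rows 206.0 345.0 cols 248.0 387.0
```

```bash

python3 -m creep '[{"tx":0,"ty":0,"tz":-0.3,"wx":0,"wy":0,"wz":0,"gripper":0.5},{"tx":0,"ty":0,"tz":-0.9,"wx":0,"wy":0,"wz":0,"gripper":0.5},{"tx":0,"ty":0,"tz":-1,"wx":0,"wy":0,"wz":0,"gripper":0.5},{"tx":0,"ty":0,"tz":-1,"wx":0,"wy":0,"wz":0,"gripper":0.5},{"tx":0,"ty":0,"tz":-0.8,"wx":0,"wy":0,"wz":0,"gripper":0.5}]'
python3 - <<'E'
from ring import *
im,st,C=snap("wrist","w13"); plan((.5555,-.0397,.125),12.6)
# ring in tool frame
z=st["ee_pos"][2]-.005
ring(im,C,st["ee_pos"][:2],z)
x,y=project(C,[*st["ee_pos"][:2],z])[0].astype(int); g=cv2.cvtColor(im,cv2.COLOR_BGR2GRAY)
h=biggest(cv2.inRange(g,0,150),(x-45,y-45,x+45,y+45)); print("hole",circ(plane(C,h,z)),h.min(0),h.max(0))
E
```

```text
time_s: 14.25
ee_pos: [0.4803, -0.2966, 0.1264]
tcp_rot: [0.0, -0.026, 1.0, -0.0]
contact_force: [0.8, 0.6, -1.7]
width: 0.0604
gripper_force: 65.2
now [ 0.4819 -0.2979  0.1297] yaw 93.04 t=14.30 F [ 2.3 -1.2  1.4] w 0.0607 q6 -2.39
 shift units [-3.487 10.159  0.159] wz units 11.699 tilt units [-0.038  0.035  0.   ]
px (np.int64(316), np.int64(277)) centre [ 0.4805 -0.2976] r 0.0311 res 0.0031 rmax 0.0342 ears nan n 0 edge rows 207.0 346.0 cols 246.0 385.0
hole (array([ 0.4798708 , -0.29750694]), np.float64(0.012714248792564668), np.float64(0.0008350925570881022)) [281. 248.] [347. 303.]
```

```bash

python3 -m creep '[{"tx":-0.15,"ty":0.4,"tz":0,"wx":0,"wy":0,"wz":0,"gripper":0.5},{"tx":-0.25,"ty":0.75,"tz":0,"wx":0,"wy":0,"wz":0,"gripper":0.5},{"tx":-0.25,"ty":0.75,"tz":0,"wx":0,"wy":0,"wz":0,"gripper":0.5},{"tx":-0.25,"ty":0.75,"tz":0,"wx":0,"wy":0,"wz":0,"gripper":0.5},{"tx":-0.25,"ty":0.75,"tz":0,"wx":0,"wy":0,"wz":0,"gripper":0.5}]' | head -1
python3 -m creep '[{"tx":-0.25,"ty":0.75,"tz":0,"wx":0,"wy":0,"wz":0,"gripper":0.5},{"tx":-0.25,"ty":0.75,"tz":0,"wx":0,"wy":0,"wz":0,"gripper":0.5},{"tx":-0.25,"ty":0.75,"tz":0,"wx":0,"wy":0,"wz":0,"gripper":0.5},{"tx":-0.25,"ty":0.75,"tz":0,"wx":0,"wy":0,"wz":0,"gripper":0.5},{"tx":-0.25,"ty":0.75,"tz":0,"wx":0,"wy":0,"wz":0,"gripper":0.5}]' | head -1
python3 -m creep '[{"tx":-0.25,"ty":0.75,"tz":0,"wx":0,"wy":0,"wz":0,"gripper":0.5},{"tx":-0.25,"ty":0.75,"tz":0,"wx":0,"wy":0,"wz":0,"gripper":0.5},{"tx":-0.25,"ty":0.75,"tz":0,"wx":0,"wy":0,"wz":0,"gripper":0.5},{"tx":-0.25,"ty":0.5,"tz":0,"wx":0,"wy":0,"wz":0,"gripper":0.5},{"tx":-0.1,"ty":0.26,"tz":0,"wx":0,"wy":0,"wz":0.3,"gripper":0.5}]' | head -1
python3 -m creep '[{"tx":0,"ty":0,"tz":0,"wx":0,"wy":0,"wz":0.7,"gripper":0.5},{"tx":0,"ty":0,"tz":0,"wx":0,"wy":0,"wz":0.8,"gripper":0.5},{"tx":0,"ty":0,"tz":0,"wx":0,"wy":0,"wz":0.8,"gripper":0.5},{"tx":0,"ty":0,"tz":0,"wx":0,"wy":0,"wz":0.8,"gripper":0.5},{"tx":0,"ty":0,"tz":0,"wx":0,"wy":0,"wz":0.8,"gripper":0.5}]' | head -1
python3 -m creep '[{"tx":0,"ty":0,"tz":0,"wx":0,"wy":0,"wz":0.8,"gripper":0.5},{"tx":0,"ty":0,"tz":0,"wx":0,"wy":0,"wz":0.8,"gripper":0.5},{"tx":0,"ty":0,"tz":0,"wx":0,"wy":0,"wz":0.8,"gripper":0.5},{"tx":0,"ty":0,"tz":0,"wx":0,"wy":0,"wz":0.8,"gripper":0.5},{"tx":0,"ty":0,"tz":0,"wx":0,"wy":0,"wz":0.8,"gripper":0.5}]' | head -1
python3 -m creep '[{"tx":0,"ty":0,"tz":0,"wx":0,"wy":0,"wz":0.8,"gripper":0.5},{"tx":0,"ty":0,"tz":0,"wx":0,"wy":0,"wz":0.8,"gripper":0.5},{"tx":0,"ty":0,"tz":0,"wx":0,"wy":0,"wz":0.8,"gripper":0.5},{"tx":0,"ty":0,"tz":0,"wx":0,"wy":0,"wz":0.8,"gripper":0.5},{"tx":0,"ty":0,"tz":0,"wx":0,"wy":0,"wz":0.1,"gripper":0.5}]' | head -1
python3 -m creep '[{"tx":0,"ty":0,"tz":0,"wx":0,"wy":0,"wz":0,"gripper":0.5},{"tx":0,"ty":0,"tz":0,"wx":0,"wy":0,"wz":0,"gripper":0.5},{"tx":0,"ty":0,"tz":0,"wx":0,"wy":0,"wz":0,"gripper":0.5},{"tx":0,"ty":0,"tz":0,"wx":0,"wy":0,"wz":0,"gripper":0.5},{"tx":0,"ty":0,"tz":0,"wx":0,"wy":0,"wz":0,"gripper":0.5}]'
cat > held.py <<'E'
from ring import *
def held(im,st,C,dz=.005):
    m=rot(st["tcp_rot"]).as_matrix(); z=st["ee_pos"][2]-dz
    x,y=project(C,[*st["ee_pos"][:2],z])[0].astype(int); g=cv2.cvtColor(im,cv2.COLOR_BGR2GRAY)
    cn=biggest(cv2.inRange(g,0,150),(x-45,y-45,x+45,y+45)); c,r,e=circ(plane(C,cn,z)); t=m.T@(np.r_[c,z]-st["ee_pos"])
    w=biggest(cv2.inRange(g,150,255),(150,100,480,399)); q=w[w[:,1]<276]  # lip's outer far edge
    print("hole r %.4f res %.4f"%(r,e),"tool",t.round(4)); return c
E
python3 - <<'E'
from held import *
im,st,C=snap("wrist","w14"); plan((.5555,-.0397,.125),12.6); held(im,st,C)
g=cv2.cvtColor(im,cv2.COLOR_BGR2GRAY)
L=np.array([[.5115,-.0564,.012],[.5995,-.0234,.012]]); print("lines expected px",project(C,L))
b=cv2.inRange(g,235,255); n,_,s,ct=cv2.connectedComponentsWithStats(b)
print([(s[i,4],ct[i].round(1).tolist()) for i in range(1,n) if 20<s[i,4]<5000])
E
```

```text
time_s: 14.8
time_s: 15.3
time_s: 15.8
time_s: 16.3
time_s: 16.8
time_s: 17.3
time_s: 17.8
ee_pos: [0.5541, -0.0382, 0.1246]
tcp_rot: [0.0, 0.616, 0.788, 0.0]
contact_force: [-1.1, 0.1, -1.0]
width: 0.0605
gripper_force: 65.2
now [ 0.5542 -0.0382  0.1246] yaw 13.98 t=17.85 F [-0.1  0.  -1.6] w 0.0603 q6 -0.53
 shift units [-0.071  0.038 -0.017] wz units 0.2 tilt units [0.001 0.001 0.   ]
hole r 0.0117 res 0.0041 tool [-0.0017  0.0006  0.005 ]
lines expected px [[249.15095868 211.70911885]
 [380.93253969 197.28870506]]
[(np.int32(139), [319.5, 170.5]), (np.int32(105), [339.6, 194.0]), (np.int32(236), [314.4, 197.2]), (np.int32(56), [381.3, 197.7]), (np.int32(55), [248.4, 212.2]), (np.int32(484), [73.1, 256.8])]
```

```bash
python3 - <<'E'
from held import *
im=cv2.imread("pics/w12.png"); st={"ee_pos":np.array([.4807,-.297,.0254]),"tcp_rot":np.array([.001,-.026,1,-.001])}
g=cv2.cvtColor(im,cv2.COLOR_BGR2GRAY)
for s,n in ((st,"w12"),(manip.read_state(),"w14")):
    C=cam("wrist",s); im=cv2.imread(f"pics/{n}.png"); g=cv2.cvtColor(im,cv2.COLOR_BGR2GRAY); m=rot(s["tcp_rot"]).as_matrix(); z=s["ee_pos"][2]-.005
    u=project(C,[*s["ee_pos"][:2],z])[0]; print(n,u)
    # ray scan from hole centre for the first bright->: report hole and outer lip edges along image row/column
    x,y=u.astype(int)
    print("row",g[y,x-80:x+81:4]); print("col",g[y-80:y+81:4,x])
    if n=="w12": held(im,s,C)
    # outer lip edge: top part of ring silhouette, away from pads
    w=biggest(cv2.inRange(g,150,255),(x-90,y-85,x+90,y+85)); P=plane(C,w,z); q=(P-s["ee_pos"])@m; k=(abs(q[:,1])<.024)&(abs(np.hypot(q[:,0],q[:,1])-.031)<.006)&(q[:,0]>0)
    print("front arc",circ(q[k]),k.sum())
E
```

```text
w12 [312.91346002 276.40851704]
row [ 38  38 220 228 229 255 255 255 228 228 228 229 185 100 101  89  68  68
  68  68  69  68  68  68  68  68  68  68  68 168 229 229 229 228 229 229
 230 230 229 227  42]
col [255 255 255 255 255 255 255 255 255 255 235 227 228  97  68  68  69  68
  68  68  69  68  67  68  68  67  67 206 243 255 255 255 255 255 255 255
 255 255 255 255  49]
hole r 0.0127 res 0.0008 tool [0.0002 0.0005 0.005 ]
front arc (array([0.00823788, 0.00064195]), np.float64(0.02665188599401463), np.float64(0.0007706250223584732)) 142
w14 [312.88663549 276.42948201]
row [ 28  26 234 240 240 240 240 240 240 240 240 240 176  44  45  44  43  44
  44  43  44  46  66  66  67  66  66  66  66 164 240 240 240 240 240 240
 240 241 161 156  27]
col [244 241 232 244 237 238 242 243 239 239 238 239 238 234 232 221 160 102
  48  44  44  44  44  43  44  43  43 191 217 241 239 235 237 239 240 240
 239 242 237 152  42]
front arc (array([0.01064912, 0.00046037]), np.float64(0.02557008035844591), np.float64(0.0018206801195207734)) 132
```

```bash

python3 -m creep '[{"tx":-0.07,"ty":0.015,"tz":0.3,"wx":0,"wy":0,"wz":0,"gripper":0.5},{"tx":0,"ty":0,"tz":0.4,"wx":0,"wy":0,"wz":0,"gripper":0.5},{"tx":0,"ty":0,"tz":0.4,"wx":0,"wy":0,"wz":0,"gripper":0.5},{"tx":0,"ty":0,"tz":0.28,"wx":0,"wy":0,"wz":0,"gripper":0.5},{"tx":0,"ty":0,"tz":0,"wx":0,"wy":0,"wz":0,"gripper":0.5}]'
python3 - <<'E'
from held import *
im,st,C=snap("wrist","w15"); plan((.555,-.0399,.080),14); 
g=cv2.cvtColor(im,cv2.COLOR_BGR2GRAY)
L=np.array([[.5115,-.0564,.012],[.5995,-.0234,.012]]); print("lines expected px",project(C,L))
b=cv2.inRange(g,235,255); n,_,s,ct=cv2.connectedComponentsWithStats(b)
print([(s[i,4],ct[i].round(1).tolist()) for i in range(1,n) if 20<s[i,4]<200])
E
```

```text
time_s: 18.35
ee_pos: [0.5537, -0.0395, 0.0882]
tcp_rot: [-0.002, 0.616, 0.788, -0.001]
contact_force: [1.0, 0.1, -1.7]
width: 0.0604
gripper_force: 65.2
now [ 0.5543 -0.0396  0.089 ] yaw 13.96 t=18.40 F [ 1.   0.3 -0.4] w 0.0602 q6 -0.53
 shift units [-0.018  0.027  0.36 ] wz units -0.006 tilt units [-0.014 -0.008  0.   ]
lines expected px [[239.72127581 228.40946222]
 [394.1681141  211.80562456]]
[(np.int32(160), [323.8, 181.0]), (np.int32(80), [395.0, 212.6]), (np.int32(79), [238.8, 229.4]), (np.int32(136), [294.6, 290.0])]
```

```bash

python3 -m creep '[{"tx":-0.03,"ty":0.02,"tz":0.08,"wx":0,"wy":0,"wz":0,"gripper":0.5},{"tx":0,"ty":0,"tz":0.08,"wx":0,"wy":0,"wz":0,"gripper":0.5},{"tx":0,"ty":0,"tz":0.08,"wx":0,"wy":0,"wz":0,"gripper":0.5},{"tx":0,"ty":0,"tz":0.08,"wx":0,"wy":0,"wz":0,"gripper":0.5},{"tx":0,"ty":0,"tz":0.02,"wx":0,"wy":0,"wz":0,"gripper":0.5}]'
python3 -c "
from h import *
plan((.555,-.0399,.0734),14);print(manip.read_state()['moment'].round(2))"
```

```text
time_s: 18.9
ee_pos: [0.5554, -0.0399, 0.0813]
tcp_rot: [-0.0, 0.616, 0.788, 0.0]
contact_force: [0.4, 1.5, -0.3]
width: 0.0604
gripper_force: 65.2
now [ 0.5554 -0.0399  0.0813] yaw 13.96 t=18.90 F [ 0.4  1.5 -0.3] w 0.0604 q6 -0.53
 shift units [ 0.005 -0.014  0.317] wz units -0.006 tilt units [-0.001 -0.007  0.   ]
[ 0.41  0.07 -0.04]
```

```bash

python3 -m creep '[{"tx":0,"ty":0,"tz":0.07,"wx":0,"wy":0,"wz":0,"gripper":0.5},{"tx":0,"ty":0,"tz":0.07,"wx":0,"wy":0,"wz":0,"gripper":0.5},{"tx":0,"ty":0,"tz":0.07,"wx":0,"wy":0,"wz":0,"gripper":0.5},{"tx":0,"ty":0,"tz":0.05,"wx":0,"wy":0,"wz":0,"gripper":0.5},{"tx":0,"ty":0,"tz":0,"wx":0,"wy":0,"wz":0,"gripper":0.5}]'
python3 -c "
from h import *
plan((.555,-.0399,.0734),14);print(manip.read_state()['moment'].round(2))"
```

```text
time_s: 19.4
ee_pos: [0.5552, -0.0401, 0.0746]
tcp_rot: [-0.0, 0.616, 0.788, -0.0]
contact_force: [-1.4, 4.1, -1.5]
width: 0.0602
gripper_force: 65.3
now [ 0.5552 -0.0401  0.0746] yaw 13.96 t=19.40 F [-1.4  4.1 -1.5] w 0.0602 q6 -0.53
 shift units [ 0.009 -0.007  0.048] wz units -0.006 tilt units [-0.006 -0.006  0.   ]
[0.72 0.21 0.05]
```

```bash

python3 -m creep '[{"tx":0.03,"ty":0,"tz":0,"wx":0,"wy":0,"wz":0,"gripper":0.5},{"tx":0,"ty":0,"tz":0.02,"wx":0,"wy":0,"wz":0,"gripper":0.5},{"tx":0,"ty":0,"tz":0.02,"wx":0,"wy":0,"wz":0,"gripper":0.5},{"tx":0,"ty":0,"tz":0,"wx":0,"wy":0,"wz":0,"gripper":0.5},{"tx":0,"ty":0,"tz":0,"wx":0,"wy":0,"wz":0,"gripper":0.5}]'
python3 -c "
from h import *
plan((.555,-.0399,.0734),14);print(manip.read_state()['moment'].round(2))"
```

```text
time_s: 19.9
ee_pos: [0.5555, -0.0398, 0.0741]
tcp_rot: [0.0, 0.616, 0.788, 0.0]
contact_force: [-1.4, 2.0, -0.8]
width: 0.0603
gripper_force: 65.2
now [ 0.5555 -0.0398  0.0741] yaw 13.95 t=19.90 F [-1.4  2.  -0.8] w 0.0603 q6 -0.53
 shift units [ 0.001 -0.02   0.029] wz units -0.007 tilt units [0.002 0.002 0.   ]
[ 0.32  0.17 -0.01]
```

```bash

python3 -m creep '[{"tx":0.02,"ty":-0.01,"tz":0.015,"wx":0,"wy":0,"wz":0,"gripper":0.5},{"tx":0,"ty":0,"tz":0.015,"wx":0,"wy":0,"wz":0,"gripper":0.5},{"tx":0,"ty":0,"tz":0.01,"wx":0,"wy":0,"wz":0,"gripper":0.5},{"tx":0,"ty":0,"tz":0,"wx":0,"wy":0,"wz":0,"gripper":0.5},{"tx":0,"ty":0,"tz":0,"wx":0,"wy":0,"wz":0,"gripper":0.5}]'
python3 -c "
from h import *
plan((.555,-.0399,.0734),14);print(manip.read_state()['moment'].round(2))"
```

```text
time_s: 20.4
ee_pos: [0.5554, -0.0396, 0.0734]
tcp_rot: [0.001, 0.616, 0.788, 0.0]
contact_force: [-0.5, -0.2, 2.7]
width: 0.0605
gripper_force: 65.6
now [ 0.5554 -0.0396  0.0734] yaw 13.95 t=20.40 F [-0.5 -0.2  2.7] w 0.0605 q6 -0.53
 shift units [-0.007 -0.02   0.001] wz units -0.007 tilt units [0.006 0.007 0.   ]
[-0.15  0.1  -0.02]
```

```bash

python3 -m creep '[{"tx":0,"ty":0,"tz":0.01,"wx":0,"wy":0,"wz":0.6,"gripper":0.5},{"tx":0,"ty":0,"tz":0,"wx":0,"wy":0,"wz":0.6,"gripper":0.5},{"tx":0,"ty":0,"tz":0,"wx":0,"wy":0,"wz":0.6,"gripper":0.5},{"tx":0,"ty":0,"tz":0,"wx":0,"wy":0,"wz":0.6,"gripper":0.5},{"tx":0,"ty":0,"tz":0,"wx":0,"wy":0,"wz":0.6,"gripper":0.5}]'
python3 -c "
from h import *
plan((.5554,-.0396,.0734),-6.6);print(manip.read_state()['moment'].round(2))"
```

```text
time_s: 20.9
ee_pos: [0.5557, -0.0395, 0.0733]
tcp_rot: [0.001, 0.748, 0.664, 0.0]
contact_force: [0.1, 0.6, 3.6]
width: 0.06
gripper_force: 65.7
now [ 0.5557 -0.0395  0.0733] yaw -6.84 t=20.90 F [0.1 0.6 3.6] w 0.06 q6 -0.16
 shift units [-0.006 -0.01  -0.006] wz units -0.035 tilt units [0.012 0.002 0.   ]
[0.02 0.03 0.03]
```

```bash

python3 -m creep '[{"tx":0,"ty":0,"tz":0.005,"wx":0,"wy":0,"wz":0.5,"gripper":0.5},{"tx":0,"ty":0,"tz":0.009,"wx":0,"wy":0,"wz":0.5,"gripper":0.5},{"tx":0,"ty":0,"tz":0.009,"wx":0,"wy":0,"wz":0.5,"gripper":0.5},{"tx":0,"ty":0,"tz":0.009,"wx":0,"wy":0,"wz":0.5,"gripper":0.5},{"tx":0,"ty":0,"tz":0.009,"wx":0,"wy":0,"wz":0.5,"gripper":0.5}]'
python3 -c "
from h import *
plan((.5554,-.0396,.0727),-24);print(manip.read_state()['moment'].round(2))"
```

```text
time_s: 21.4
ee_pos: [0.5558, -0.0394, 0.0725]
tcp_rot: [0.001, 0.839, 0.545, 0.001]
contact_force: [-1.8, 0.7, 5.4]
width: 0.0607
gripper_force: 65.9
now [ 0.5558 -0.0394  0.0725] yaw -23.99 t=21.40 F [-1.8  0.7  5.4] w 0.0607 q6 0.13
 shift units [-0.013 -0.01  -0.009] wz units 0.001 tilt units [ 0.014 -0.002  0.   ]
[0.04 0.18 0.05]
```

```bash

python3 -m creep '[{"tx":0,"ty":0,"tz":0.01,"wx":0,"wy":0,"wz":0.55,"gripper":0.5},{"tx":0,"ty":0,"tz":0.01,"wx":0,"wy":0,"wz":0.55,"gripper":0.5},{"tx":0,"ty":0,"tz":0.01,"wx":0,"wy":0,"wz":0.55,"gripper":0.5},{"tx":0,"ty":0,"tz":0.01,"wx":0,"wy":0,"wz":0.55,"gripper":0.5},{"tx":0,"ty":0,"tz":0.01,"wx":0,"wy":0,"wz":0.55,"gripper":0.5}]'
python3 -c "
from h import *
plan((.5554,-.0396,.0715),-43);print(manip.read_state()['moment'].round(2))"
```

```text
time_s: 21.9
ee_pos: [0.556, -0.0394, 0.0716]
tcp_rot: [0.001, 0.917, 0.399, 0.001]
contact_force: [-1.4, 1.0, 8.3]
width: 0.0607
gripper_force: 66.2
now [ 0.556  -0.0394  0.0716] yaw -42.91 t=21.90 F [-1.4  1.   8.3] w 0.0607 q6 0.47
 shift units [-0.021 -0.012  0.005] wz units 0.013 tilt units [ 0.015 -0.008  0.   ]
[0.14 0.3  0.1 ]
```

```bash

python3 -m creep '[{"tx":-0.01,"ty":-0.01,"tz":0.01,"wx":0,"wy":0,"wz":0.5,"gripper":0.5},{"tx":0,"ty":0,"tz":0.01,"wx":0,"wy":0,"wz":0.5,"gripper":0.5},{"tx":0,"ty":0,"tz":0.005,"wx":0,"wy":0,"wz":0.5,"gripper":0.5},{"tx":0,"ty":0,"tz":0,"wx":0,"wy":0,"wz":0.5,"gripper":0.5},{"tx":0,"ty":0,"tz":0,"wx":0,"wy":0,"wz":0.5,"gripper":0.5}]'
python3 -c "
from h import *
plan((.5554,-.0396,.0709),-69.4);print(manip.read_state()['moment'].round(2))"
```

```text
time_s: 22.4
ee_pos: [0.556, -0.0395, 0.0713]
tcp_rot: [0.001, 0.966, 0.258, 0.001]
contact_force: [-0.5, 0.8, 8.8]
width: 0.0602
gripper_force: 66.3
now [ 0.556  -0.0395  0.0713] yaw -60.09 t=22.40 F [-0.5  0.8  8.8] w 0.0602 q6 0.76
 shift units [-0.023 -0.009  0.017] wz units 1.355 tilt units [ 0.017 -0.018  0.   ]
[0.21 0.19 0.04]
```

```bash

python3 -m creep '[{"tx":0,"ty":0,"tz":0.01,"wx":0,"wy":0,"wz":0.3,"gripper":0.5},{"tx":0,"ty":0,"tz":0,"wx":0,"wy":0,"wz":0.3,"gripper":0.5},{"tx":0,"ty":0,"tz":0,"wx":0,"wy":0,"wz":0.3,"gripper":0.5},{"tx":0,"ty":0,"tz":0,"wx":0,"wy":0,"wz":0.3,"gripper":0.5},{"tx":0,"ty":0,"tz":0,"wx":0,"wy":0,"wz":0.2,"gripper":0.5}]'
python3 -c "
from h import *
plan((.5554,-.0396,.0709),-72.4);print(manip.read_state()['moment'].round(2))"
```

```text
time_s: 22.9
ee_pos: [0.5561, -0.0395, 0.0712]
tcp_rot: [0.001, 0.984, 0.177, 0.001]
contact_force: [-1.5, 0.3, 9.7]
width: 0.0602
gripper_force: 66.4
now [ 0.5561 -0.0395  0.0712] yaw -69.64 t=22.90 F [-1.5  0.3  9.7] w 0.0602 q6 0.93
 shift units [-0.026 -0.005  0.01 ] wz units 0.401 tilt units [ 0.014 -0.021  0.   ]
[0.2  0.24 0.05]
```

Now I'll take small steps towards the stop, watching the moment.

```bash

python3 -m creep '[{"tx":0,"ty":0,"tz":0,"wx":0,"wy":0,"wz":0.1,"gripper":0.5},{"tx":0,"ty":0,"tz":0,"wx":0,"wy":0,"wz":0.1,"gripper":0.5},{"tx":0,"ty":0,"tz":0,"wx":0,"wy":0,"wz":0.1,"gripper":0.5},{"tx":0,"ty":0,"tz":0,"wx":0,"wy":0,"wz":0,"gripper":0.5},{"tx":0,"ty":0,"tz":0,"wx":0,"wy":0,"wz":0,"gripper":0.5}]'
python3 -c "
from h import *
plan((.5554,-.0396,.0709),-72.4);print(manip.read_state()['moment'].round(2))"
python3 -m creep '[{"tx":0,"ty":0,"tz":0,"wx":0,"wy":0,"wz":0.1,"gripper":0.5},{"tx":0,"ty":0,"tz":0,"wx":0,"wy":0,"wz":0.1,"gripper":0.5},{"tx":0,"ty":0,"tz":0,"wx":0,"wy":0,"wz":0,"gripper":0.5},{"tx":0,"ty":0,"tz":0,"wx":0,"wy":0,"wz":0,"gripper":0.5},{"tx":0,"ty":0,"tz":0,"wx":0,"wy":0,"wz":0,"gripper":0.5}]' | head -1
python3 -c "
from h import *
plan((.5554,-.0396,.0709),-72.4);print(manip.read_state()['moment'].round(2))"
```

```text
time_s: 23.4
ee_pos: [0.556, -0.0395, 0.0711]
tcp_rot: [0.001, 0.987, 0.16, 0.001]
contact_force: [-0.8, 0.4, 9.3]
width: 0.0608
gripper_force: 66.4
now [ 0.556  -0.0395  0.0711] yaw -71.64 t=23.40 F [-0.8  0.4  9.3] w 0.0608 q6 0.97
 shift units [-0.025 -0.004  0.009] wz units 0.111 tilt units [ 0.013 -0.021  0.   ]
[0.18 0.24 0.04]
time_s: 23.9
now [ 0.556  -0.0393  0.0711] yaw -73.0 t=23.90 F [-1.5  1.6  9.6] w 0.0603 q6 0.99
 shift units [-0.027  0.003  0.009] wz units -0.087 tilt units [ 0.011 -0.022  0.   ]
[0.27 0.27 0.1 ]
```

```bash

python3 -m creep '[{"tx":0,"ty":0,"tz":0,"wx":0,"wy":0,"wz":0.1,"gripper":0.5},{"tx":0,"ty":0,"tz":0,"wx":0,"wy":0,"wz":0.1,"gripper":0.5},{"tx":0,"ty":0,"tz":0,"wx":0,"wy":0,"wz":0,"gripper":0.5},{"tx":0,"ty":0,"tz":0,"wx":0,"wy":0,"wz":0,"gripper":0.5},{"tx":0,"ty":0,"tz":0,"wx":0,"wy":0,"wz":0,"gripper":0.5}]' | head -1
python3 - <<'E'
from ring import *
im,st,C=snap("wrist","w20"); plan((.5554,-.0396,.0709),-72.4);print(st['moment'].round(2))
g=cv2.cvtColor(im,cv2.COLOR_BGR2GRAY)
# ears predicted pixels at several stand angles, ring top z=.066
for a in (6,3,0,-3,-6):
    t=np.radians(20.6+a); e=np.array([np.cos(t),np.sin(t)])*.036
    print(a,project(C,[[.5555+s*e[0],-.0397+s*e[1],.066] for s in(1,-1)]).round(1).tolist())
b=cv2.inRange(g,200,255); n,_,s,ct=cv2.connectedComponentsWithStats(b)
print([(s[i].tolist(),ct[i].round(1).tolist()) for i in range(1,n) if 60<s[i,4]<20000])
E
```

```text
time_s: 24.4
now [ 0.556  -0.0391  0.0711] yaw -74.35 t=24.45 F [-1.1  2.7 10.8] w 0.0601 q6 1.01
 shift units [-0.028  0.011  0.009] wz units -0.284 tilt units [ 0.009 -0.022  0.   ]
[0.42 0.24 0.25]
6 [[294.2, 196.2], [328.2, 353.6]]
3 [[299.1, 195.4], [323.9, 354.2]]
0 [[304.1, 194.9], [319.6, 354.6]]
-3 [[309.1, 194.6], [315.3, 354.8]]
-6 [[314.2, 194.5], [310.9, 354.8]]
[([374, 119, 17, 17, 225], [382.3, 126.6]), ([218, 132, 17, 17, 220], [226.2, 140.3]), ([301, 137, 10, 25, 194], [305.5, 148.8]), ([241, 181, 149, 161, 13491], [321.1, 260.2]), ([325, 185, 21, 12, 118], [333.0, 191.3]), ([410, 283, 13, 10, 77], [414.1, 286.9]), ([248, 303, 53, 6, 186], [273.3, 305.7]), ([381, 313, 12, 9, 84], [386.5, 316.8]), ([305, 345, 17, 9, 68], [314.1, 350.0])]
```

```bash
python3 - <<'E'
from ring import *
im=cv2.imread("pics/w20.png"); g=cv2.cvtColor(im,cv2.COLOR_BGR2GRAY); st=manip.read_state(); C=cam("wrist",st)
for y in (182,185,188,191,194,197): print(y,g[y,284:340:2])
for y in (344,347,350,353): print(y,g[y,290:340:2])
print("line px exp",project(C,[[.5115,-.0564,.012],[.5995,-.0234,.012]]).round(1).tolist())
E
```

```text
182 [181 182 182 183 183 182 181 181 181 180 190 207 180 179 177 177 175 172
 170 158 172 180 180 179 178 179 178 178]
185 [180 181 182 182 182 180 179 182 186 200 218 202 181 179 178 179 178 175
 173 164 182 199 184 178 178 178 179 179]
188 [179 180 179 184 225 237 242 245 243 242 233 196 180 177 176 179 177 175
 174 166 182 226 227 226 213 190 181 180]
191 [178 197 234 250 249 246 244 242 240 237 244 249 246 246 246 247 246 245
 244 238 194 215 219 221 220 219 218 213]
194 [244 251 251 250 247 243 240 237 230 223 248 254 254 254 254 254 254 253
 253 252 210 179 196 206 204 205 207 210]
197 [251 249 244 232 213 208 197 188 193 194 246 254 254 254 254 254 253 253
 253 253 210 145 142 142 145 150 151 166]
344 [ 80  80  81  81  79  80  79  88 171 195 191 187 186 186 187 191 188 106
  78  79  80  79  80  80  80]
347 [ 81  80  80  80  81  80  79  93 176 197 193 192 194 197 200 203 190 106
  79  80  80  80  80  81  81]
350 [ 38  47  54  61  71  76  79 115 255 251 227 219 201 200 202 201 191 107
  77  77  74  62  52  46  42]
353 [ 35  35  35  34  34  35  34  34  85 135 170 213 235 209 154  97  64  39
  33  34  34  35  34  34  35]
line px exp [[319.9, 306.2], [305.5, 148.1]]
```

```bash

python3 -m creep '[{"tx":0,"ty":0,"tz":0,"wx":0,"wy":0,"wz":0,"gripper":0.3},{"tx":0,"ty":0,"tz":0,"wx":0,"wy":0,"wz":0,"gripper":0},{"tx":0,"ty":0,"tz":0,"wx":0,"wy":0,"wz":0,"gripper":0},{"tx":0,"ty":0,"tz":0,"wx":0,"wy":0,"wz":0,"gripper":0},{"tx":0,"ty":0,"tz":0,"wx":0,"wy":0,"wz":0,"gripper":0}]'
python3 -m creep '[{"tx":0,"ty":0,"tz":-0.2,"wx":0,"wy":0,"wz":0,"gripper":0},{"tx":0,"ty":0,"tz":-0.7,"wx":0,"wy":0,"wz":0,"gripper":0},{"tx":0,"ty":0,"tz":-1,"wx":0,"wy":0,"wz":0,"gripper":0},{"tx":0,"ty":0,"tz":-1,"wx":0,"wy":0,"wz":0,"gripper":0},{"tx":0,"ty":0,"tz":-1,"wx":0,"wy":0,"wz":0,"gripper":0}]' | head -1
python3 -m creep '[{"tx":0,"ty":0,"tz":-0.5,"wx":0,"wy":0,"wz":0,"gripper":0},{"tx":0,"ty":0,"tz":-0.2,"wx":0,"wy":0,"wz":0,"gripper":0},{"tx":0,"ty":0,"tz":0,"wx":0,"wy":0,"wz":0,"gripper":0},{"tx":0,"ty":0,"tz":0,"wx":0,"wy":0,"wz":0,"gripper":0},{"tx":0,"ty":0,"tz":0,"wx":0,"wy":0,"wz":0,"gripper":0}]'
python3 - <<'E'
from ring import *
im,st,C=snap("wrist","w21"); g=cv2.cvtColor(im,cv2.COLOR_BGR2GRAY)
print("lines exp",project(C,[[.5115,-.0564,.012],[.5995,-.0234,.012]]).round(1).tolist())
for a in (0,-4):
    t=np.radians(20.6+a); e=np.array([np.cos(t),np.sin(t)])*.034
    print(a,project(C,[[.5555+s*e[0],-.0397+s*e[1],.066] for s in(1,-1)]).round(1).tolist())
for th in (200,225,240):
    b=cv2.inRange(g,th,255); n,_,s,ct=cv2.connectedComponentsWithStats(b)
    print(th,[(s[i].tolist(),ct[i].round(1).tolist()) for i in range(1,n) if 30<s[i,4]<9000 and 240<ct[i][0]<390 and 80<ct[i][1]<320])
u=project(C,[.5555,-.0397,.066])[0].astype(int); x,y=u; print(u); print(g[y-60:y+61:4,x-44:x+45:4])
E
```

```text
time_s: 24.95
ee_pos: [0.5545, -0.0393, 0.0693]
tcp_rot: [-0.0, 0.991, 0.136, -0.0]
contact_force: [0.8, -0.4, -0.4]
width: 0.0853
gripper_force: 0.0
time_s: 25.45
time_s: 25.95
ee_pos: [0.5539, -0.0391, 0.1832]
tcp_rot: [-0.001, 0.991, 0.136, -0.001]
contact_force: [0.0, 0.4, 0.0]
width: 0.0854
gripper_force: 0.0
lines exp [[319.0, 233.1], [309.9, 128.3]]
0 [[310.2, 152.8], [318.3, 243.4]]
-4 [[313.6, 152.6], [315.1, 243.6]]
200 []
225 [([352, 110, 11, 11, 97], [357.2, 114.8]), ([256, 118, 11, 12, 94], [260.7, 123.3]), ([307, 121, 7, 17, 93], [309.8, 128.7]), ([271, 145, 88, 103, 6072], [314.6, 196.8]), ([359, 237, 10, 7, 53], [363.3, 239.9])]
240 [([353, 110, 10, 10, 78], [357.2, 114.6]), ([256, 119, 10, 10, 76], [260.9, 123.4]), ([307, 121, 6, 16, 78], [309.8, 128.5]), ([272, 148, 87, 99, 5890], [314.9, 197.0]), ([359, 237, 9, 7, 40], [363.4, 239.8])]
[314 199]
[[214 215 214 213 210 211 211 211 210 207 206 209 210 211 209 208 206 206
  207 209 212 213 211]
 [215 215 214 211 210 210 209 210 210 208 208 208 209 210 208 207 206 207
  208 208 210 213 210]
 [213 214 211 210 212 210 210
[... 2084 characters left out ...]
220 137 137 140 139]
 [204 203 202 172 200 203 211 255 255 255 255 255 255 255 255 255 240 205
  210 210 208 185 149]
 [205 203  78  53  49 178 202 201 202 217 252 255 255 221 214 207 209 208
  210 210 210 210 218]
 [206 202  51  53  53 131 204 201 201 201 252 255 255 209 208 210 209 212
  213 212 210 210 211]
 [205 205 161  61  88 168 204 203 203 204 209 227 227 205 205 202 198 192
  186 171 156 146 130]
 [203 200 197 193 188 180 172 156 146 135 118 112 104 100  99  97  97  97
   98  98  98  98  98]
 [ 98  99  97  97  97  97  97  97  98  98  98  98  98  97  97  98  98  97
   98  98  97  97  98]
 [ 98  98  98  98  99  99  98  98  98  97  98  97  98  98  98  98  99  99
   98  97  97  98  98]]
```

```bash
python3 - <<'E'
from ring import *
im=cv2.imread("pics/w21.png"); g=cv2.cvtColor(im,cv2.COLOR_BGR2GRAY); st=manip.read_state(); C=cam("wrist",st)
def mid(y,x0,x1):
    r=g[y,x0:x1].astype(float); lo,hi=207,255; w=np.clip((r-lo)/(hi-lo),0,1); return (w*np.arange(x0,x1)).sum()/w.sum(),w.sum()
E=[]
for rows in ((149,150,151,152,),(241,242,243,244,245)):
    M=[mid(y,300,330) for y in rows]; print([(round(a,1),round(b,1)) for a,b in M]); E.append((np.median([a for a,b in M]),np.mean(rows)))
P=plane(C,E,.066); d=P[0]-P[1]; print(E,P.round(4),"mid",P.mean(0).round(4),"ears rel stand",np.degrees(np.arctan2(d[1],d[0]))-20.6,"len",np.linalg.norm(d))
print(g[149:153,300:330]); print(g[242:246,300:330])
E
```

```text
[(np.float64(313.8), np.float64(12.9)), (np.float64(313.9), np.float64(13.1)), (np.float64(314.1), np.float64(13.6)), (np.float64(314.0), np.float64(15.5))]
[(np.float64(315.3), np.float64(11.9)), (np.float64(315.3), np.float64(12.0)), (np.float64(315.4), np.float64(12.0)), (np.float64(315.5), np.float64(12.0)), (np.float64(315.7), np.float64(11.8))]
[(np.float64(313.9513520090162), np.float64(150.5)), (np.float64(315.4429065743945), np.float64(243.0))] [[ 0.5897 -0.0299  0.066 ]
 [ 0.5235 -0.0496  0.066 ]] mid [ 0.5566 -0.0397  0.066 ] ears rel stand -4.007730509814689 len 0.06899672811427796
[[212 212 211 211 211 210 210 210 224 252 255 255 255 255 255 255 255 255
  255 255 243 213 206 208 208 209 208 208 207 206]
 [211 212 211 211 211 211 211 210 224 252 255 255 255 255 255 255 255 255
  255 255 247 213 206 208 208 208 209 208 208 208]
 [211 211 211 211 211 212 213 214 226 252 255 255 255 255 255 255 255 255
  255 255 248 216 212 213 212 208 208 208 208 208]
 [210 211 212 213 215 221 227 228 234 253 255 255 255 255 255 255 255 255
  255 255 249 223 225 225 218 209 206 208 209 209]]
[[202 201 201 201 201 201 201 201 201 219 253 255 255 255 255 255 255 255
  255 255 255 234 209 207 208 208 208 208 208 209]
 [201 201 201 200 201 201 201 201 201 219 252 255 255 255 255 255 255 255
  255 255 255 235 209 207 209 208 208 209 209 210]
 [201 201 202 201 201 201 201 202 201 218 251 255 255 255 255 255 255 255
  255 255 255 235 209 207 208 208 209 209 209 210]
 [202 201 201 201 202 201 201 202 202 213 243 255 255 255 255 255 255 255
  255 255 255 233 209 208 209 209 210 210 210 211]]
```

The ears measure about -4°, at the solid stop just past the lines. The ring stayed put when released and the gripper is clear, so I'm handing in.

```bash
python3 -c "
from cell import manip
print(manip.finish_job())"
```

```text
the job is handed in; nothing more can be done
None
```

The job is handed in at about 26 s: the lens sits dome up in the cell, and the ring is screwed down to its stop with its ears about 4° clockwise past the index lines (stop given as about 3°) by my measurement; no verdict came back, and I had no picture views left for a last look at the ring or the bystanders.

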